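# Lay out bite forks against the tray stops and start the ultraviolet cabinet

### The arm

A 6-joint arm with a two-finger parallel gripper is mounted at the origin on the work surface. World frame = base frame: x ahead of the robot, y to its left, z up, the work surface at z = 0. Lengths are in mm, angles in rad, forces in N, time in s.
With the tool pointing down it reaches from about 350 to 775 mm from the base axis. Payload 7.3 kg.
Tool frame: the origin (TCP) lies at the very end of the fingers, on their centre line; the grasp point (between the pads) lies 19 mm behind it; z points along the fingers, y is the line along which they close (so a half turn about z gives the same grasp; the last joint's range is limited). The gripper opens to 92 mm and grips with 3 to 60 N. Pads are 19 mm wide; open, the fingers measure 130 mm over their backs; the gripper's body (75 mm by 190 mm) begins 47 mm behind the grasp point.
Start: joints at [-1.423, 0.342, 1.524, -0, 1.275, -0.146], TCP at [152.058, -502.519, 203.741] pointing down, gripper open.
Joint ranges: [-2.53, 2.53], [-0.77, 2.02], [0.04, 2.7], [-1, 4.14], [0.28, 2.66], [-3.11, 3.11]. Speed limits (rad/s): [2.57, 2.57, 3.14, 3.14, 3.14, 3.14].

### API

Orientations are given as [roll, pitch, yaw] about the fixed x, y, z axes, in that order (R = Rz(yaw) Ry(pitch) Rx(roll)).
In Python, from plant import get_obs, optics, ticket, finder gives the robot as it stands.
- The arm moves only by the tool send_rows, never from a script. Its arguments are lists of equal length, an entry for each row: "offset": the shift along the tool's x, y, z scaled (see below), a list of three; "delta_rot": the turn, a rotation vector about the tool's x, y, z scaled (see below), a list of three. In form: {"offset": [[dx, dy, dz], ...], "delta_rot": [[rx, ry, rz], ...]}. A call has 1 to 8 rows; each row is the pose to reach, as a shift and turn from the pose commanded when the call began, along the tool's axes at that moment, turning the shorter way round; what a row does not reach only later rows make up. The controller multiplies each number of a shift by 120 mm and each number of a turn by 360 degrees. A row lasts 1/8 s, in which the tool goes at most 62.5 mm and 10.7 degrees, less where a joint would pass 70% of its speed; a pose out of reach is approached as far as the arm can. A call with a number of a shift or a turn outside -1 to 1 is refused whole. A call with a gripper value outside its range is refused whole. "grip" is the opening, from 0 (shut) to 1 (fully open), set as the call begins (left out, the last holds). The fingers move at their own pace and stop on an object; the grip force is fixed at half the most. Time passes only in rows, so rows that repeat a pose let the fingers close. It gives the time, the measured TCP pose, the force, the opening and the grip force at its end, in the units of the state.
- get_obs(): the state, without advancing time (a new reading comes with each control period).
- optics.capture(name): name is "scene" or "side" or "wrist"; returns the picture (400x640x3 uint8, red, green, blue); there is no depth.
- optics.get_calibration(name): a dict with "fx", "fy", "cx", "cy" (pixels), "k1" (the pictures are not rectified: a ray, as slopes to the right and down, at radius r is drawn at 1 + k1 r^2 times it, then the intrinsics apply), "world_from_camera" (4x4, takes a point from camera to world coordinates). Camera axes: x right, y down, z forward; pixel columns grow to the right and rows downward; lengths in mm; the calibration is good to about 2 mm. A picture is of the moment at which its call begins: read the wrist's pose just before it. get_calibration takes no time and is no camera call; for the wrist camera it gives the pose at the moment of the call.
- ticket.close_job(): hands the job in; it is judged then, once.
Trained networks look in the newest picture that a camera, given by its name, has taken for a name from the list of things; names that differ only in an ending like _2 or _b are one class to them, and where a whole thing is asked for, a point or a joint stands for the part that bears it (a point fixed in the world has none). Each returns a list of dicts, best first, with "confidence" (0 to 1); they miss things now and then, are a little off and sometimes report something else, mostly with a low value. They report only what shows in the picture. A call takes as long as a camera call.
- finder.boxes_of(target, camera): "box" ([left, top, right, bottom] in pixels, round what is visible of it).
- finder.silhouettes(target, camera): "region" (400x640 bool, what is visible of it) and "box" ([left, top, right, bottom] in pixels, round what is visible of it).
- finder.pinpoint(target, camera): "uv" ([column, row] in pixels: a listed point, or the origin of a listed thing).
The state is a dict: "time": time; "joint_positions": joint angles; "dq": joint speeds; "tau": joint torques, N m; "tool_pos": TCP position; "tcp_rot": TCP orientation; "contact_force": force on the tool from outside, world axes, zero at the start; "moment": the same for the moment, N m; "grip_width": finger opening in mm; "finger_force": force on a finger pad.
Only numpy, scipy, OpenCV 4.12 (cv2) and the standard library are available. Lean on these libraries where they do the work, as an engineer would, in place of code of your own. Each camera call takes 0.05 s, during which the arm holds its last target. There are 200 camera calls.

### The job

Get the bite forks ready for the next ultraviolet cycle: move the teal stopper off the white tray it stands on into the steel dish, and sort every fork that is on the cart by length, long forks into the longer tray and short ones into the shorter tray, one per lane, each lying flat with both prong tips pushed square against the end stop and the side of its head against the lane's fence. When all that is done, switch the cabinet on by pressing down the raised half of the black rocker, leave everything so, and do not shift the jar, cup, bottle, tin and grey lid standing around.

Things in the scene. Friction and masses are not known exactly. Their poses are not given: they have to be found in the camera images.
- fork_long1: flat steel bite fork, 120 mm long overall, 8 mm thick, lying flat: two prongs (forming a head 36 mm wide and 48 mm long) and a stem 12 mm wide. Origin on the stem's axis at mid thickness, 68 mm behind the line of the prong tips and 52 mm ahead of the stem's end; +x points to the prong tips. May be absent.
- fork_long2: flat steel bite fork, 120 mm long overall, 8 mm thick, lying flat: two prongs (forming a head 36 mm wide and 48 mm long) and a stem 12 mm wide. Origin on the stem's axis at mid thickness, 68 mm behind the line of the prong tips and 52 mm ahead of the stem's end; +x points to the prong tips. May be absent.
- fork_long3: flat steel bite fork, 120 mm long overall, 8 mm thick, lying flat: two prongs (forming a head 36 mm wide and 48 mm long) and a stem 12 mm wide. Origin on the stem's axis at mid thickness, 68 mm behind the line of the prong tips and 52 mm ahead of the stem's end; +x points to the prong tips. May be absent.
- fork_short1: flat steel bite fork, 90 mm long overall, 8 mm thick, lying flat: two prongs (forming a head 36 mm wide and 48 mm long) and a stem 12 mm wide. Origin on the stem's axis at mid thickness, 68 mm behind the line of the prong tips and 22 mm ahead of the stem's end; +x points to the prong tips. May be absent.
- fork_short2: flat steel bite fork, 90 mm long overall, 8 mm thick, lying flat: two prongs (forming a head 36 mm wide and 48 mm long) and a stem 12 mm wide. Origin on the stem's axis at mid thickness, 68 mm behind the line of the prong tips and 22 mm ahead of the stem's end; +x points to the prong tips. May be absent.
- fork_short3: flat steel bite fork, 90 mm long overall, 8 mm thick, lying flat: two prongs (forming a head 36 mm wide and 48 mm long) and a stem 12 mm wide. Origin on the stem's axis at mid thickness, 68 mm behind the line of the prong tips and 22 mm ahead of the stem's end; +x points to the prong tips. May be absent.
- tray_long: fixed white tray for the long forks, a plate 130 x 161 mm and 3 mm thick; an end stop 15 mm high and 6 mm thick along its +x edge, and three lanes, 52 mm apart, each with a fence 15 mm high, 5 mm thick and 45 mm long, running back from the stop on the lane's +y side. Origin at the centre of its underside; its axes are those of its lane points.
- tray_long_lane0 (a point): inner corner of lane 0 (at the +y side) of the long tray, on the plate's surface (3 mm above the cart), where the face of the end stop meets the face of the fence; +x points into the stop, +y into the fence. The lane is free for 47 mm towards -y. A fork that is home has its origin 68 mm behind (-x) and 18 mm to the -y side of this point, 4 mm above it.
- tray_long_lane1 (a point): inner corner of lane 1 (in the middle) of the long tray, on the plate's surface (3 mm above the cart), where the face of the end stop meets the face of the fence; +x points into the stop, +y into the fence. The lane is free for 47 mm towards -y. A fork that is home has its origin 68 mm behind (-x) and 18 mm to the -y side of this point, 4 mm above it.
- tray_long_lane2 (a point): inner corner of lane 2 (at the -y side) of the long tray, on the plate's surface (3 mm above the cart), where the face of the end stop meets the face of the fence; +x points into the stop, +y into the fence. The lane is free for 47 mm towards -y. A fork that is home has its origin 68 mm behind (-x) and 18 mm to the -y side of this point, 4 mm above it.
- tray_short: fixed white tray for the short forks, a plate 100 x 161 mm and 3 mm thick; an end stop 15 mm high and 6 mm thick along its +x edge, and three lanes, 52 mm apart, each with a fence 15 mm high, 5 mm thick and 45 mm long, running back from the stop on the lane's +y side. Origin at the centre of its underside; its axes are those of its lane points.
- tray_short_lane0 (a point): inner corner of lane 0 (at the +y side) of the short tray, on the plate's surface (3 mm above the cart), where the face of the end stop meets the face of the fence; +x points into the stop, +y into the fence. The lane is free for 47 mm towards -y. A fork that is home has its origin 68 mm behind (-x) and 18 mm to the -y side of this point, 4 mm above it.
- tray_short_lane1 (a point): inner corner of lane 1 (in the middle) of the short tray, on the plate's surface (3 mm above the cart), where the face of the end stop meets the face of the fence; +x points into the stop, +y into the fence. The lane is free for 47 mm towards -y. A fork that is home has its origin 68 mm behind (-x) and 18 mm to the -y side of this point, 4 mm above it.
- tray_short_lane2 (a point): inner corner of lane 2 (at the -y side) of the short tray, on the plate's surface (3 mm above the cart), where the face of the end stop meets the face of the fence; +x points into the stop, +y into the fence. The lane is free for 47 mm towards -y. A fork that is home has its origin 68 mm behind (-x) and 18 mm to the -y side of this point, 4 mm above it.
- stopper: teal silicone stopper, a round plug 28 mm high, 26 mm wide at the foot and 32 mm at the top. Origin at its centre. At the start it stands on one of the trays.
- dish: open square steel dish, loose, 90 x 90 mm, 22 high, walls and floor 3 mm. Origin at the centre of its underside.
- switch_box: fixed white switch box of the ultraviolet cabinet, 90 (x) x 60 (y) x 30 mm, with the black rocker on its top. Origin at the centre of its underside; +x points to the rocker's far half, the one to press.
- rocker_far (a point): point fixed to the box, 20 mm from the rocker's axis towards its far end, 48 mm above the cart: the middle of the far half of the rocker's top; that surface stands about 5 mm above this point when off, about 5 mm below it when on.
- rocker (a joint): black rocker, 56 x 28 mm, hinged at its middle across the box; 0 = off (far half raised), 0.5 = fully on (far half down); stays where it is left, about 3 N at the far half moves it.
- jar: bystander: white lidded jar, 52 mm wide, 45 high. Origin at the centre of its underside.
- cup: bystander: white cup, 68 mm wide, 75 high. Origin at the centre of its underside.
- bottle: bystander: clear bottle, 60 mm wide, 150 high. Origin at the centre of its underside.
- tin: bystander: flat metal tin, 55 x 75 x 22 mm. Origin at the centre of its underside.
- pot_lid: bystander: grey plastic lid, 48 mm wide, 12 high. Origin at the centre of its underside.

How it is judged (in metres and radians):
On the way, in this order (a step that is already met when the one before it is completed fails the run):
1. the stopper is in the dish and every fork is home in a lane of its own tray, against stop and fence (((x of fork_long1 in the frame of tray_long_lane0 between -0.071 and -0.065 m and y of fork_long1 in the frame of tray_long_lane0 between -0.021 and -0.015 m and z of fork_long1 in the frame of tray_long_lane0 below 0.007 m and angle between the x axis of fork_long1 and the x axis of tray_long_lane0, either way round below 0.05 rad) or (x of fork_long1 in the frame of tray_long_lane1 between -0.071 and -0.065 m and y of fork_long1 in the frame of tray_long_lane1 between -0.021 and -0.015 m and z of fork_long1 in the frame of tray_long_lane1 below 0.007 m and angle between the x axis of fork_long1 and the x axis of tray_long_lane1, either way round below 0.05 rad) or (x of fork_long1 in the frame of tray_long_lane2 between -0.071 and -0.065 m and y of fork_long1 in the frame of tray_long_lane2 between -0.021 and -0.015 m and z of fork_long1 in the frame of tray_long_lane2 below 0.007 m and angle between the x axis of fork_long1 and the x axis of tray_long_lane2, either way round below 0.05 rad)) and ((x of fork_long2 in the frame of tray_long_lane0 between -0.071 and -0.065 m and y of fork_long2 in the frame of tray_long_lane0 between -0.021 and -0.015 m and z of fork_long2 in the frame of tray_long_lane0 below 0.007 m and angle between the x axis of fork_long2 and the x axis of tray_long_lane0, either way round below 0.05 rad) or (x of fork_long2 in the frame of tray_long_lane1 between -0.071 and -0.065 m and y of fork_long2 in the frame of tray_long_lane1 between -0.021 and -0.015 m and z of fork_long2 in the frame of tray_long_lane1 below 0.007 m and angle between the x axis of fork_long2 and the x axis of tray_long_lane1, either way round below 0.05 rad) or (x of fork_long2 in the frame of tray_long_lane2 between -0.071 and -0.065 m and y of fork_long2 in the frame of tray_long_lane2 between -0.021 and -0.015 m and z of fork_long2 in the frame of tray_long_lane2 below 0.007 m and angle between the x axis of fork_long2 and the x axis of tray_long_lane2, either way round below 0.05 rad)) and ((x of fork_long3 in the frame of tray_long_lane0 between -0.071 and -0.065 m and y of fork_long3 in the frame of tray_long_lane0 between -0.021 and -0.015 m and z of fork_long3 in the frame of tray_long_lane0 below 0.007 m and angle between the x axis of fork_long3 and the x axis of tray_long_lane0, either way round below 0.05 rad) or (x of fork_long3 in the frame of tray_long_lane1 between -0.071 and -0.065 m and y of fork_long3 in the frame of tray_long_lane1 between -0.021 and -0.015 m and z of fork_long3 in the frame of tray_long_lane1 below 0.007 m and angle between the x axis of fork_long3 and the x axis of tray_long_lane1, either way round below 0.05 rad) or (x of fork_long3 in the frame of tray_long_lane2 between -0.071 and -0.065 m and y of fork_long3 in the frame of tray_long_lane2 between -0.021 and -0.015 m and z of fork_long3 in the frame of tray_long_lane2 below 0.007 m and angle between the x axis of fork_long3 and the x axis of tray_long_lane2, either way round below 0.05 rad)) and ((x of fork_short1 in the frame of tray_short_lane0 between -0.071 and -0.065 m and y of fork_short1 in the frame of tray_short_lane0 between -0.021 and -0.015 m and z of fork_short1 in the frame of tray_short_lane0 below 0.007 m and angle between the x axis of fork_short1 and the x axis of tray_short_lane0, either way round below 0.05 rad) or (x of fork_short1 in the frame of tray_short_lane1 between -0.071 and -0.065 m and y of fork_short1 in the frame of tray_short_lane1 between -0.021 and -0.015 m and z of fork_short1 in the frame of tray_short_lane1 below 0.007 m and angle between the x axis of fork_short1 and the x axis of tray_short_lane1, either way round below 0.05 rad) or (x of fork_short1 in the frame of tray_short_lane2 between -0.071 and -0.065 m and y of fork_short1 in the frame of tray_short_lane2 between -0.021 and -0.015 m and z of fork_short1 in the frame of tray_short_lane2 below 0.007 m and angle between the x axis of fork_short1 and the x axis of tray_short_lane2, either way round below 0.05 rad)) and ((x of fork_short2 in the frame of tray_short_lane0 between -0.071 and -0.065 m and y of fork_short2 in the frame of tray_short_lane0 between -0.021 and -0.015 m and z of fork_short2 in the frame of tray_short_lane0 below 0.007 m and angle between the x axis of fork_short2 and the x axis of tray_short_lane0, either way round below 0.05 rad) or (x of fork_short2 in the frame of tray_short_lane1 between -0.071 and -0.065 m and y of fork_short2 in the frame of tray_short_lane1 between -0.021 and -0.015 m and z of fork_short2 in the frame of tray_short_lane1 below 0.007 m and angle between the x axis of fork_short2 and the x axis of tray_short_lane1, either way round below 0.05 rad) or (x of fork_short2 in the frame of tray_short_lane2 between -0.071 and -0.065 m and y of fork_short2 in the frame of tray_short_lane2 between -0.021 and -0.015 m and z of fork_short2 in the frame of tray_short_lane2 below 0.007 m and angle between the x axis of fork_short2 and the x axis of tray_short_lane2, either way round below 0.05 rad)) and ((x of fork_short3 in the frame of tray_short_lane0 between -0.071 and -0.065 m and y of fork_short3 in the frame of tray_short_lane0 between -0.021 and -0.015 m and z of fork_short3 in the frame of tray_short_lane0 below 0.007 m and angle between the x axis of fork_short3 and the x axis of tray_short_lane0, either way round below 0.05 rad) or (x of fork_short3 in the frame of tray_short_lane1 between -0.071 and -0.065 m and y of fork_short3 in the frame of tray_short_lane1 between -0.021 and -0.015 m and z of fork_short3 in the frame of tray_short_lane1 below 0.007 m and angle between the x axis of fork_short3 and the x axis of tray_short_lane1, either way round below 0.05 rad) or (x of fork_short3 in the frame of tray_short_lane2 between -0.071 and -0.065 m and y of fork_short3 in the frame of tray_short_lane2 between -0.021 and -0.015 m and z of fork_short3 in the frame of tray_short_lane2 below 0.007 m and angle between the x axis of fork_short3 and the x axis of tray_short_lane2, either way round below 0.05 rad)) and x of stopper in the frame of dish between -0.03 and 0.03 m and y of stopper in the frame of dish between -0.03 and 0.03 m and z of stopper in the frame of dish below 0.03 m), for 0.2 s.
2. the cabinet is switched on (value of joint rocker above 0.42 rad), for 0.2 s.
At the end, for the whole second after the job is handed in: Every fork present lies flat in a lane of the tray for its length, prong tips within 3 mm of the stop, head within 3 mm of the fence, square to 0.05 rad; stopper in the dish (centre within 30 mm of the dish's along each side); rocker past 0.42 rad; all at rest (all of step 1 and value of joint rocker above 0.42 rad and linear speed of each of fork_long1, fork_long2, fork_long3, fork_short1, fork_short2, fork_short3, stopper below 0.02 m/s); the robot touches nothing.
It fails at once if the jar is shifted by more than 40 mm (distance of jar from where it was at the start of the episode above 0.04 m).
It fails at once if the cup is shifted by more than 40 mm (distance of cup from where it was at the start of the episode above 0.04 m).
It fails at once if the bottle is shifted by more than 40 mm (distance of bottle from where it was at the start of the episode above 0.04 m).
It fails at once if the tin is shifted by more than 40 mm (distance of tin from where it was at the start of the episode above 0.04 m).
It fails at once if the pot_lid is shifted by more than 40 mm (distance of pot_lid from where it was at the start of the episode above 0.04 m).
Of fork_long1, fork_long2, fork_long3, fork_short1, fork_short2, fork_short3 only 4 to 6 are there at a start; the rules pass over those that are not, and their reading is None.
At some moment in a run one of fork_long1, fork_long2, fork_long3, fork_short1, fork_short2, fork_short3 may be knocked a few centimetres aside while the robot is not near it.
Once in a run the grip may slacken for a moment while it holds something.
It also fails if it takes over 210 s, if anything falls off the work surface, if the arm or the gripper's body presses on something with over 40 N, if the wrist force passes 120 N, or if a joint passes its speed limit or range.

## Working session

There is one attempt and no reset: what is moved stays moved. The work goes in short steps, Python scripts to look and compute and a tool call to move; the robot and the scene stay as the last step left them, time stands still between calls to the robot, and variables do not carry over. Pictures are saved under pics/ and viewed, at most 14 in all, crops included, and the job is handed in when it is done.

Besides the shell and the picture viewer there is one more tool, called after "Request:" as name(argument=value, ...), one argument or row to a line, values as JSON. send_rows: Moves the arm, as the interface text tells. Its arguments: {"type":"object","properties":{"offset":{"type":"array"},"delta_rot":{"type":"array"},"grip":{"type":"number"}},"required":["offset","delta_rot"]}

```bash
mkdir -p pics; ls; python3 - <<'E'
from plant import get_obs, optics, ticket, finder
import cv2
print(get_obs())
for n in ("scene","side","wrist"):
    im=optics.capture(n); cv2.imwrite(f"pics/{n}0.png",im[:,:,::-1]); print(n,optics.get_calibration(n))
E
```

```text
pics
{'time': 0.0, 'joint_positions': array([-1.42301512e+00,  3.42716946e-01,  1.52505235e+00, -2.71483983e-05,
        1.27543249e+00, -1.46000372e-01]), 'dq': array([ 0.00033445,  0.00051285,  0.00034397,  0.0009319 , -0.00013708,
       -0.00147224]), 'tau': array([ 5.61912857e-04, -4.31234622e+01, -2.44219977e+01,  7.16162869e-02,
        5.58993733e-02, -1.32793780e-04]), 'tool_pos': array([ 151.96846659, -502.03036045,  203.03568315]), 'tcp_rot': array([-3.13999686e+00, -2.08417183e-04,  2.93789336e-01]), 'contact_force': array([-0.12751393, -0.49453678, -0.05432771]), 'moment': array([ 0.0084096 , -0.00634613,  0.01607994]), 'finger_force': 0.0, 'grip_width': 92.0099658442696}
scene {'fx': 419.9839129348786, 'fy': 419.9839129348786, 'cx': 316.14292453497666, 'cy': 199.4981243907826, 'k1': -0.04394493031349096, 'world_from_camera': array([[-5.64525506e-01,  5.20099542e-01, -6.40942602e-01,
         1.21287694e+03],
       [ 8.25264009e-01,  3.70528269e-01, -4.26201969e-01,
         4.70623322e+02],
       [ 1.58199042e-02, -7.69548743e-01, -6.38392092e-01,
         7.11356163e
[... 393 characters left out ...]

         9.06759656e+02],
       [ 5.04242533e-03, -7.64190283e-01, -6.44971151e-01,
         8.47875467e+02],
       [ 0.00000000e+00,  0.00000000e+00,  0.00000000e+00,
         1.00000000e+00]])}
wrist {'fx': 305.50832900964417, 'fy': 305.50832900964417, 'cx': 318.85428533387704, 'cy': 198.63067089690244, 'k1': -0.05351151454813711, 'world_from_camera': array([[ 2.89407571e-01, -9.10516041e-01, -2.95302889e-01,
         2.31249423e+02],
       [-9.57203871e-01, -2.75935556e-01, -8.72944302e-02,
        -4.77636330e+02],
       [-2.00158789e-03,  3.07928738e-01, -9.51407319e-01,
         3.84322825e+02],
       [ 0.00000000e+00,  0.00000000e+00,  0.00000000e+00,
         1.00000000e+00]])}
```

View pics/scene0.png

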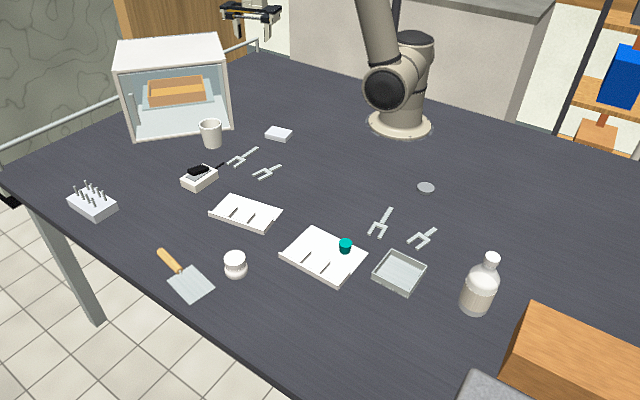

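View pics/side0.png

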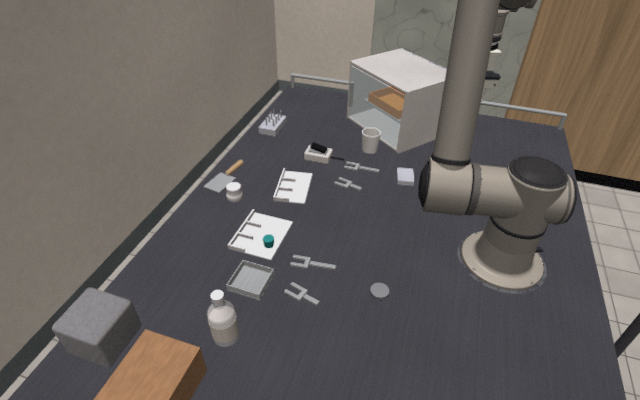

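Both pictures show four forks. In the scene view they are at (243,156) long, (267,172) short, (381,222) long and (422,237) short. The long tray is at (323,257) with the stopper at (345,245), the short tray at (246,213), the dish at (399,272) and the rocker box at (199,178).

```bash
cat > h.py <<'E'
from plant import get_obs, optics, ticket, finder
import numpy as np, cv2
from scipy.optimize import minimize, least_squares
from scipy.spatial.transform import Rotation as R
def proj(P,c):
    T=np.linalg.inv(c["world_from_camera"]); p=np.atleast_2d(P)@T[:3,:3].T+T[:3,3]
    s=p[:,:2]/p[:,2:]; s=s*(1+c["k1"]*(s**2).sum(1,keepdims=True))
    return s*[c["fx"],c["fy"]]+[c["cx"],c["cy"]]
def toplane(uv,c,z):
    d=(np.atleast_2d(uv)-[c["cx"],c["cy"]])/[c["fx"],c["fy"]]; s=d.copy()
    for _ in range(10): s=d/(1+c["k1"]*(s**2).sum(1,keepdims=True))
    W=c["world_from_camera"]; r=np.c_[s,np.ones(len(s))]@W[:3,:3].T; o=W[:3,3]
    return o+r*((z-o[2])/r[:,2])[:,None]
def shot(cam,name=None):
    c=optics.get_calibration(cam); im=optics.capture(cam)
    if name: cv2.imwrite(f"pics/{name}.png",im[:,:,::-1])
    return c,im
E
python3 - <<'E'
from h import *
np.set_printoptions(precision=1,suppress=True)
zs=dict(fork_long1=4,fork_short1=4,stopper=17,dish=0,switch_box=0,rocker_far=48,jar=0,cup=0,bottle=0,tin=0,pot_lid=0,tray_long=0,tray_short=0)
for t in("long","short"):
    for i in range(3): zs[f"tray_{t}_lane{i}"]=3
for cam in("scene","side"):
    c,im=shot(cam)
    for n,z in zs.items():
        r=finder.pinpoint(n,cam)
        print(cam,n,[(round(d["confidence"],2),np.round(d["uv"]).astype(int).tolist(),toplane(d["uv"],c,z)[0,:2]) for d in r if d["confidence"]>.3])
E
```

```text
scene fork_long1 [(0.76, [383, 220], array([470.4, 179.1])), (0.67, [324, 253], array([651.4, 121.9])), (0.62, [243, 158], array([ 467.8, -291.7]))]
scene fork_short1 [(0.55, [273, 164], array([ 442.3, -195. ])), (0.53, [431, 232], array([442.7, 295.6]))]
scene stopper [(0.48, [345, 242], array([604.9, 148.9]))]
scene dish [(0.83, [396, 277], array([616.2, 287.7]))]
scene switch_box [(0.76, [201, 184], array([ 626.4, -303.2]))]
scene rocker_far [(0.62, [193, 175], array([ 653. , -295.1]))]
scene jar []
scene cup [(0.98, [214, 146], array([ 465.8, -413.3]))]
scene bottle [(0.93, [470, 306], array([599.4, 448.2]))]
scene tin [(0.62, [275, 136], array([ 311. , -294.1])), (0.41, [473, 303], array([587.5, 450.5]))]
scene pot_lid [(0.5, [424, 191], array([297.3, 215.4]))]
scene tray_long [(0.76, [322, 253], array([649.2, 114.7]))]
scene tray_short [(0.56, [247, 214], array([ 649.7, -113.5])), (0.41, [234, 272], array([807.6, -10.9]))]
scene tray_long_lane0 [(0.96, [317, 276], array([714., 146.])), (0.67, [339, 287], array([713.5, 200.9])), (0.64, [297, 266], array([716.9,  92.3]))]
scene t
[... 2114 characters left out ...]
, (0.75, [230, 245], array([717.6, 197.5])), (0.69, [250, 224], array([702.6,  99.4]))]
side tray_long_lane2 [(0.95, [237, 233], array([721.8, 145.7])), (0.75, [230, 245], array([717.6, 197.5])), (0.69, [250, 224], array([702.6,  99.4]))]
side tray_short_lane0 [(0.82, [279, 197], array([670.4, -45.6])), (0.73, [282, 183], array([ 687.8, -113.5])), (0.72, [275, 188], array([698.8, -80.9]))]
side tray_short_lane1 [(0.82, [279, 197], array([670.4, -45.6])), (0.73, [282, 183], array([ 687.8, -113.5])), (0.72, [275, 188], array([698.8, -80.9]))]
side tray_short_lane2 [(0.82, [279, 197], array([670.4, -45.6])), (0.73, [282, 183], array([ 687.8, -113.5])), (0.72, [275, 188], array([698.8, -80.9]))]
```

Request:
send_rows(
  offset=[
    [0.4,-0.25,0],
    [0.8,-0.5,0],
    [0.8,-0.5,0],
  ],
  delta_rot=[
    [0,0,0.016],
    [0,0,0.03],
    [0,0,0.0467],
  ],
)

```text
time: 2.52
tool_pos: [228.5, -414.6, 204.0]
tcp_rot: [-3.141, -0.001, 0.001]
contact_force: [-0.3, 0.2, -0.1]
grip_width: 91.8
finger_force: 0.0
```

Request:
send_rows(
  offset=[
    [0.45,-0.45,0],
    [0.9,-0.9,0],
    [0.9,-0.9,0],
  ],
  delta_rot=[
    [0,0,0],
    [0,0,0],
    [0,0,0],
  ],
)

```text
time: 2.9
tool_pos: [336.0, -307.1, 203.9]
tcp_rot: [-3.142, -0.001, 0.003]
contact_force: [1.0, 0.1, -0.9]
grip_width: 91.5
finger_force: 0.0
```

Request:
send_rows(
  offset=[
    [0.5,-0.25,0],
    [1,-0.5,0],
    [1,-0.5,0],
  ],
  delta_rot=[
    [0,0,0],
    [0,0,0],
    [0,0,0],
  ],
)

```text
time: 3.28
tool_pos: [457.2, -247.1, 203.5]
tcp_rot: [-3.141, -0.001, 0.005]
contact_force: [0.2, -0.2, -0.6]
grip_width: 92.2
finger_force: 0.0
```

Request:
send_rows(
  offset=[
    [0.5,-0.25,0],
    [1,-0.5,0],
    [1,-0.5,0],
    [1,-0.5,0],
  ],
  delta_rot=[
    [0,0,0],
    [0,0,0],
    [0,0,0],
    [0,0,0],
  ],
)

```text
time: 3.78
tool_pos: [574.0, -189.4, 203.2]
tcp_rot: [3.141, 0.001, 0.001]
contact_force: [-0.1, -0.6, 0.3]
grip_width: 91.9
finger_force: 0.0
```

```bash
cat >> h.py <<'E'
def look(name,zs,thr=.35,cam="wrist"):
    o=get_obs(); c,im=shot(cam,name)
    np.save(f"pics/{name}_c.npy",c,allow_pickle=True)
    print("tcp",np.round(o["tool_pos"],1),np.round(o["tcp_rot"],3),"t",round(o["time"],2))
    for n,z in zs.items():
        r=finder.pinpoint(n,cam)
        print(n,[(round(d["confidence"],2),np.round(d["uv"]).astype(int).tolist(),np.round(toplane(d["uv"],c,z)[0,:2],1).tolist()) for d in r if d["confidence"]>thr])
    return c,im
E
python3 - <<'E'
from h import *
look("w1",dict(fork_long1=4,fork_short1=4,switch_box=0,rocker_far=48,tray_long_lane0=3,tray_short_lane0=3))
E
```

```text
tcp [ 574.  -189.4  203.2] [3.141e+00 1.000e-03 1.000e-03] t 3.77
fork_long1 [(0.9, [59, 241], [469.2, 184.5]), (0.74, [390, 255], [450.2, -288.8]), (0.57, [260, 109], [646.8, -118.2])]
fork_short1 [(0.66, [310, 252], [455.2, -176.0])]
switch_box [(0.65, [414, 127], [625.3, -306.0])]
rocker_far []
tray_long_lane0 [(0.96, [81, 56], [710.7, 94.4]), (0.83, [45, 60], [708.8, 142.2]), (0.75, [4, 58], [713.8, 197.8]), (0.65, [71, 108], [650.9, 120.4])]
tray_short_lane0 [(0.98, [232, 75], [685.9, -87.1]), (0.89, [195, 79], [681.3, -41.7]), (0.86, [276, 68], [692.8, -139.3])]
```

View pics/w1.png

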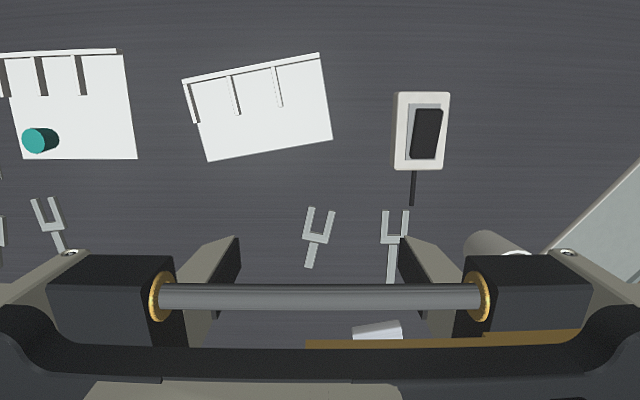

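Request:
send_rows(
  offset=[
    [0,-0.5,0],
    [0,-1,0],
    [0,-1,0],
  ],
  delta_rot=[
    [0,0,0],
    [0,0,0],
    [0,0,0],
  ],
)

```text
time: 4.5
tool_pos: [574.0, -65.6, 204.2]
tcp_rot: [-3.141, -0.0, 0.005]
contact_force: [0.9, -0.3, 0.5]
grip_width: 91.6
finger_force: 0.0
```

Request:
send_rows(
  offset=[
    [0,-0.5,0],
    [0,-1,0],
    [0,-1,0],
  ],
  delta_rot=[
    [0,0,0],
    [0,0,0],
    [0,0,0],
  ],
)

```text
time: 4.88
tool_pos: [574.2, 53.6, 203.9]
tcp_rot: [-3.141, -0.0, 0.005]
contact_force: [0.7, 0.5, -0.3]
grip_width: 91.6
finger_force: 0.0
```

Request:
send_rows(
  offset=[
    [0,-0.5,0],
    [0,-1,0],
    [0,-1,0],
    [0,-1,0],
  ],
  delta_rot=[
    [0,0,0],
    [0,0,0],
    [0,0,0],
    [0,0,0],
  ],
)

```text
time: 5.38
tool_pos: [574.7, 169.2, 203.6]
tcp_rot: [3.141, 0.0, -0.0]
contact_force: [-0.4, -0.9, -0.1]
grip_width: 92.0
finger_force: 0.0
```

The wrist view shows the short tray at (258,107), turned about 0.2 rad. Forks lie at (318,235) short and (392,245) long, the rocker box is at (421,130) and the stopper at (40,140). Next is the left side.

```bash
python3 - <<'E'
from h import *
look("w2",dict(fork_long1=4,fork_short1=4,stopper=17,dish=0,tray_long_lane0=3,tray_short_lane0=3))
E
```

```text
tcp [574.7 169.2 203.6] [ 3.141  0.    -0.   ] t 5.38
fork_long1 [(0.88, [306, 244], [468.1, 187.0]), (0.66, [494, 84], [677.8, -39.8]), (0.64, [627, 252], [450.7, -290.0])]
fork_short1 [(0.73, [560, 250], [456.1, -178.4]), (0.71, [228, 261], [440.9, 298.1]), (0.65, [308, 245], [466.9, 184.4])]
stopper [(0.76, [332, 137], [615.4, 153.5])]
dish [(0.68, [220, 138], [612.7, 293.6])]
tray_long_lane0 [(0.81, [340, 53], [710.3, 145.6]), (0.57, [385, 52], [711.7, 93.5]), (0.55, [294, 50], [713.6, 198.3]), (0.4, [492, 84], [677.7, -37.3])]
tray_short_lane0 [(0.93, [492, 85], [677.2, -38.0]), (0.9, [526, 78], [685.8, -79.2]), (0.79, [574, 75], [692.0, -141.2])]
```

View pics/w2.png

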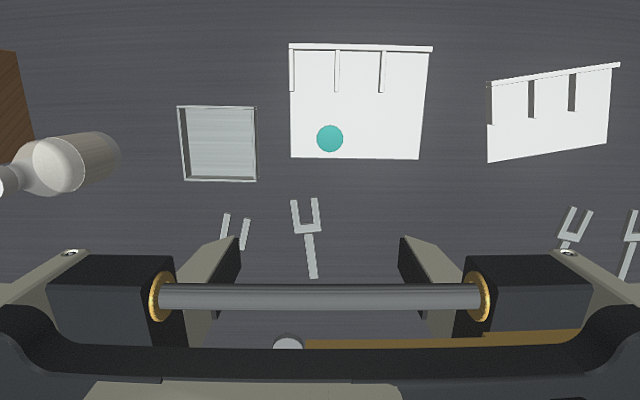

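The left view shows the long tray at (360,105), nearly square to world x. The stopper is at (330,138), the dish at (218,145), the long fork at (306,240) and the short fork at (235,235). I'll take the stopper first.

Request:
send_rows(
  offset=[
    [0.17,0.07,0.5],
    [0.34,0.13,0.95],
    [0.34,0.13,0.95],
  ],
  delta_rot=[
    [0,0,0],
    [0,0,0],
    [0,0,0],
  ],
)

```text
time: 6.1
tool_pos: [612.7, 153.8, 84.4]
tcp_rot: [3.14, 0.01, -0.001]
contact_force: [0.0, 0.4, 0.2]
grip_width: 92.0
finger_force: 0.0
```

Request:
send_rows(
  offset=[
    [0,0,0.4],
    [0,0,0.68],
    [0,0,0.68],
  ],
  delta_rot=[
    [0,0,0],
    [0,0,0],
    [0,0,0],
  ],
)

```text
time: 6.48
tool_pos: [614.1, 155.3, 8.1]
tcp_rot: [3.141, 0.002, 0.001]
contact_force: [-0.2, -0.1, 0.5]
grip_width: 91.8
finger_force: 0.0
```

Request:
send_rows(
  offset=[
    [0,0,0],
    [0,0,0],
    [0,0,0],
    [0,0,0],
    [0,0,0],
    [0,0,0],
  ],
  delta_rot=[
    [0,0,0],
    [0,0,0],
    [0,0,0],
    [0,0,0],
    [0,0,0],
    [0,0,0],
  ],
  grip=0.1,
)

```text
time: 7.22
tool_pos: [615.1, 155.2, 8.0]
tcp_rot: [3.142, 0.0, 0.0]
contact_force: [-0.9, 1.0, 0.6]
grip_width: 36.7
finger_force: 0.0
```

Request:
send_rows(
  offset=[
    [0,0,0],
    [0,0,0],
    [0,0,-0.1],
    [0,0,-0.35],
  ],
  delta_rot=[
    [0,0,0],
    [0,0,0],
    [0,0,0],
    [0,0,0],
  ],
)

```text
time: 7.72
tool_pos: [614.0, 154.9, 49.6]
tcp_rot: [3.141, 0.003, 0.0]
contact_force: [0.7, -0.9, -0.4]
grip_width: 9.3
finger_force: 0.0
```

Request:
send_rows(
  offset=[
    [0,-0.3,0],
    [0,-0.6,0],
    [0,-0.9,0],
    [0,-1,0],
  ],
  delta_rot=[
    [0,0,0],
    [0,0,0],
    [0,0,0],
    [0,0,0],
  ],
)

```text
time: 8.22
tool_pos: [614.9, 277.1, 50.6]
tcp_rot: [-3.141, -0.001, 0.003]
contact_force: [-0.1, 0.0, -0.4]
grip_width: 9.2
finger_force: 0.0
```

Request:
send_rows(
  offset=[
    [-0.02,-0.14,0],
    [-0.02,-0.14,0],
    [-0.02,-0.14,0.2],
    [-0.02,-0.14,0.35],
    [-0.02,-0.14,0.35],
  ],
  delta_rot=[
    [0,0,0],
    [0,0,0],
    [0,0,0],
    [0,0,0],
    [0,0,0],
  ],
)

```text
time: 8.85
tool_pos: [611.6, 290.8, 6.1]
tcp_rot: [3.14, 0.004, -0.001]
contact_force: [0.5, -0.1, -0.2]
grip_width: 9.0
finger_force: 0.0
```

The grip closed on nothing (9 mm), so I'll raise the arm and look.

Request:
send_rows(
  offset=[
    [0,0,-0.4],
    [0,0,-0.8],
    [-0.1,0.5,-1],
    [-0.2,1,-1],
  ],
  delta_rot=[
    [0,0,0],
    [0,0,0],
    [0,0,0],
    [0,0,0],
  ],
  grip=1,
)

```text
time: 9.35
tool_pos: [590.5, 173.0, 131.4]
tcp_rot: [-3.141, -0.007, 0.002]
contact_force: [0.7, -0.4, -0.8]
grip_width: 44.6
finger_force: 0.0
```

```bash
python3 - <<'E'
from h import *
look("w3",dict(fork_long1=4,fork_short1=4,stopper=17,dish=0,tray_long_lane0=3))
E
```

```text
tcp [590.5 173.  131.4] [-3.141e+00 -7.000e-03  2.000e-03] t 9.35
fork_long1 [(0.93, [313, 286], [467.3, 180.2])]
fork_short1 []
stopper [(0.78, [344, 164], [614.3, 149.5])]
dish [(0.64, [204, 166], [608.9, 293.7])]
tray_long_lane0 [(0.8, [404, 61], [710.5, 93.3]), (0.73, [294, 57], [713.1, 197.5]), (0.67, [349, 59], [711.7, 145.7])]
```

View pics/w3.png

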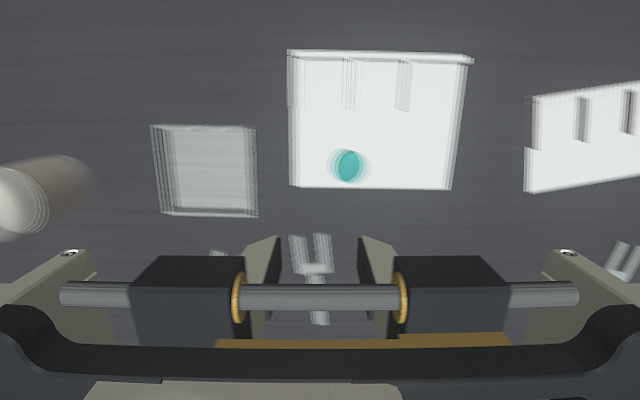

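Request:
send_rows(
  offset=[
    [-0.05,0,0],
    [-0.05,0,0],
    [-0.05,0,0],
    [-0.05,0,0],
  ],
  delta_rot=[
    [0,0,0],
    [0,0,0],
    [0,0,0],
    [0,0,0],
  ],
)

```text
time: 10.15
tool_pos: [583.1, 173.9, 127.9]
tcp_rot: [3.141, 0.0, 0.001]
contact_force: [-0.4, -0.6, -0.1]
grip_width: 91.8
finger_force: 0.0
```

```bash
python3 - <<'E'
from h import *
c,im=look("w4",dict(stopper=17,dish=0,tray_long_lane0=3))
m=finder.silhouettes("stopper","wrist")[0]; print(m["confidence"],m["box"])
def circ(p,col):
    x,y=p; a=np.linspace(0,2*np.pi,60)
    pts=np.r_[np.c_[x+13*np.cos(a),y+13*np.sin(a),0*a+3],np.c_[x+16*np.cos(a),y+16*np.sin(a),0*a+31]]
    h=cv2.convexHull(proj(pts,c).astype(np.float32)); k=np.zeros((400,640),np.uint8); cv2.fillConvexPoly(k,np.round(h*16).astype(int),1,shift=4); return k>0
hsv=cv2.cvtColor(im,cv2.COLOR_RGB2HSV); t=(hsv[...,0]>78)&(hsv[...,0]<98)&(hsv[...,1]>90)
for M in(m["region"],t):
    f=lambda p:-(circ(p,0)&M).sum()/(circ(p,0)|M).sum()
    r=minimize(f,[614,150],method="Nelder-Mead",options=dict(initial_simplex=[[604,145],[624,145],[614,160]])); print(r.x,r.fun,M.sum())
cv2.imwrite("pics/w4c.png",cv2.resize(im[100:220,260:420,::-1],(640,480)))
E
```

```text
tcp [583.1 173.9 127.9] [3.141e+00 0.000e+00 1.000e-03] t 10.15
stopper [(0.57, [345, 153], [617.6, 149.4])]
dish [(0.72, [205, 157], [610.6, 291.2])]
tray_long_lane0 [(0.79, [352, 48], [711.9, 144.1]), (0.56, [406, 49], [712.0, 94.4]), (0.55, [293, 48], [712.1, 198.1])]
0.79 [328.0, 139.4, 361.1, 173.1]
[616.90140033 151.68119848] -0.8865671641791045 891
[614.96035004 151.64152145] -0.8404785643070788 843
```

View pics/w4c.png

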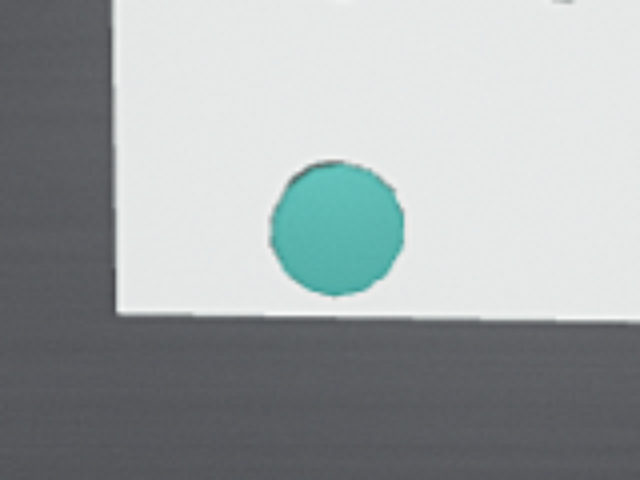

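The crop shows the stopper upright and still at about (616,151), so the grip lost it during the quick lift. I'll try again with more time to close.

Request:
send_rows(
  offset=[
    [0.14,0.09,0.4],
    [0.275,0.19,0.7],
    [0.275,0.19,1],
    [0.275,0.19,1],
  ],
  delta_rot=[
    [0,0,0],
    [0,0,0],
    [0,0,0],
    [0,0,0],
  ],
)

```text
time: 10.9
tool_pos: [613.8, 150.4, 5.1]
tcp_rot: [3.141, 0.007, -0.0]
contact_force: [-0.8, -0.5, -0.1]
grip_width: 91.9
finger_force: 0.0
```

Request:
send_rows(
  offset=[
    [0,0,0],
    [0,0,0],
    [0,0,0],
    [0,0,0],
    [0,0,0],
    [0,0,0],
    [0,0,0],
    [0,0,0],
  ],
  delta_rot=[
    [0,0,0],
    [0,0,0],
    [0,0,0],
    [0,0,0],
    [0,0,0],
    [0,0,0],
    [0,0,0],
    [0,0,0],
  ],
  grip=0.1,
)

```text
time: 11.9
tool_pos: [616.4, 150.9, 8.3]
tcp_rot: [3.142, -0.001, 0.0]
contact_force: [-0.1, -1.1, 2.1]
grip_width: 16.2
finger_force: 1.1
```

Request:
send_rows(
  offset=[
    [0,0,0],
    [0,0,0],
  ],
  delta_rot=[
    [0,0,0],
    [0,0,0],
  ],
)

```text
time: 12.15
tool_pos: [616.3, 150.9, 8.3]
tcp_rot: [-3.142, -0.001, 0.0]
contact_force: [0.2, 0.1, 2.3]
grip_width: 9.0
finger_force: 1.5
```

```bash
python3 - <<'E'
from h import *
o=get_obs();print(o["grip_width"],o["finger_force"])
c,a=shot("wrist"); c,b=shot("side")
print(finder.boxes_of("stopper","side")[:2])
cv2.imwrite("pics/w5.png",np.hstack([cv2.resize(a[60:360,180:480],(400,400)),cv2.resize(b[200:280,220:300],(400,400))])[:,:,::-1])
E
```

```text
9.031781077802691 1.5116794293135172
[{'box': [265.2, 238.8, 271.7, 249.1], 'confidence': 0.55}]
```

View pics/w5.png

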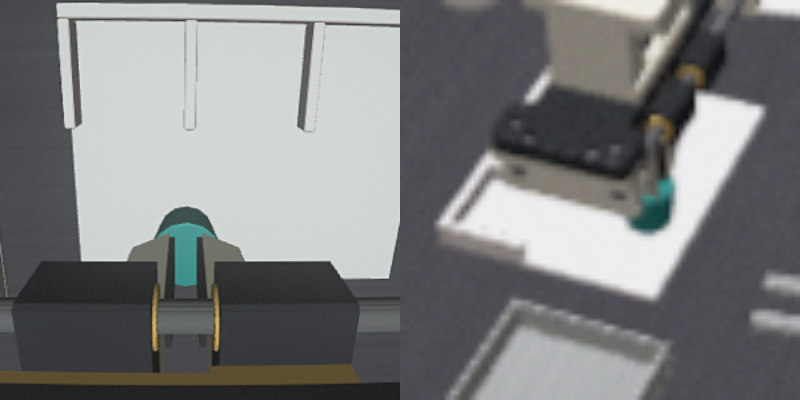

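```bash
python3 - <<'E'
from h import *
c=optics.get_calibration("wrist")
np.set_printoptions(precision=1,suppress=True)
print("tcp px",proj([[616.3,150.9,8.3],[616.3,150.9,27.3],[606.8,150.9,8.3],[625.8,150.9,8.3]],c))
print("stopper top edge v=215,222; bottom 273 at z=31/3",[toplane([u,v],c,z)[0] for u,v,z in((320,215,3),(320,228,31),(320,273,31),(320,251,31))])
W=c["world_from_camera"]; print(W[:3,3])
c,im=shot("scene")
cv2.imwrite("pics/w6.png",cv2.resize(im[210:290,300:400,::-1],(800,600),interpolation=cv2.INTER_CUBIC))
E
```

```text
tcp px [[319.9 234.1]
 [320.  247.5]
 [319.9 247.3]
 [319.9 220.4]]
stopper top edge v=215,222; bottom 273 at z=31/3 [array([627.5, 150.8,   3. ]), array([630.4, 150.9,  31. ]), array([601.4, 150.9,  31. ]), array([616. , 150.9,  31. ])]
[699.  151.5 189.5]
```

View pics/w6.png

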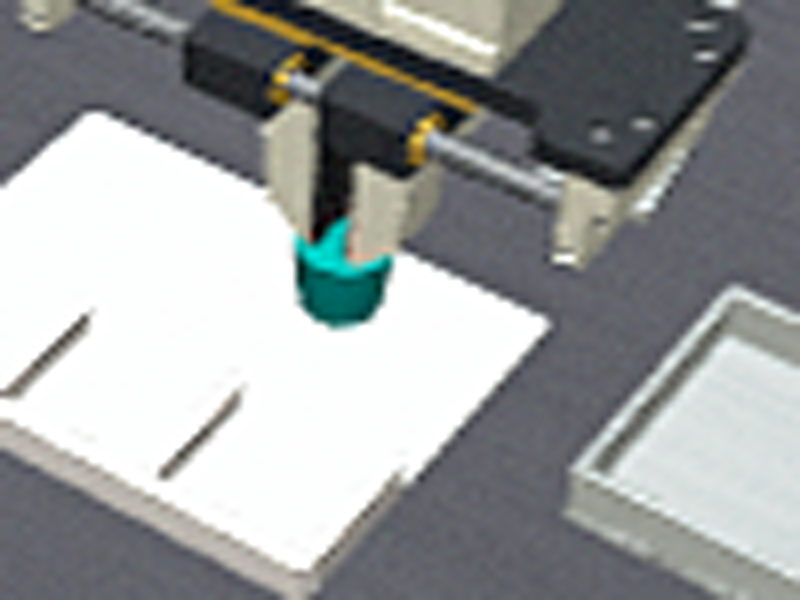

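The fingers have sunk into the soft stopper with only 1.5 N. I'll close fully and lift gently.

Request:
send_rows(
  offset=[
    [0,0,0],
    [0,0,0],
    [0,0,0],
    [0,0,0],
  ],
  delta_rot=[
    [0,0,0],
    [0,0,0],
    [0,0,0],
    [0,0,0],
  ],
  grip=0,
)

```text
time: 12.85
tool_pos: [616.7, 152.4, 9.3]
tcp_rot: [-3.14, -0.002, 0.0]
contact_force: [0.1, 4.0, 10.2]
grip_width: 0.5
finger_force: 4.3
```

Request:
send_rows(
  offset=[
    [0,0,-0.02],
    [0,0,-0.04],
    [0,0,-0.06],
    [0,0,-0.08],
  ],
  delta_rot=[
    [0,0,0],
    [0,0,0],
    [0,0,0],
    [0,0,0],
  ],
)

```text
time: 13.35
tool_pos: [615.9, 150.7, 17.5]
tcp_rot: [3.141, 0.001, 0.0]
contact_force: [-0.9, 0.3, -0.8]
grip_width: 0.9
finger_force: 0.0
```

```bash
python3 - <<'E'
from h import *
print(get_obs())
c,im=shot("scene")
cv2.imwrite("pics/w7.png",cv2.resize(im[210:290,300:400,::-1],(600,450),interpolation=cv2.INTER_CUBIC))
E
```

```text
{'time': 13.35, 'joint_positions': array([ 1.19318504e-01,  7.23258296e-01,  1.41680181e+00, -1.63119827e-04,
        1.00207880e+00,  1.68999793e+00]), 'dq': array([ 0.00079952, -0.02341781, -0.01663324,  0.00202931,  0.03800293,
        0.00061486]), 'tau': array([ 1.64112967e-02, -5.73965871e+01, -2.06596094e+01,  2.09765753e-02,
       -1.28927669e-01, -2.50779340e-05]), 'tool_pos': array([615.94017373, 150.74370897,  17.51769703]), 'tcp_rot': array([3.14139127e+00, 5.26038080e-04, 2.04729793e-04]), 'contact_force': array([-0.86245158,  0.2949136 , -0.76370078]), 'moment': array([0.03061077, 0.05027195, 0.01318056]), 'finger_force': 0.0, 'grip_width': 0.8843413839091907}
```

View pics/w7.png

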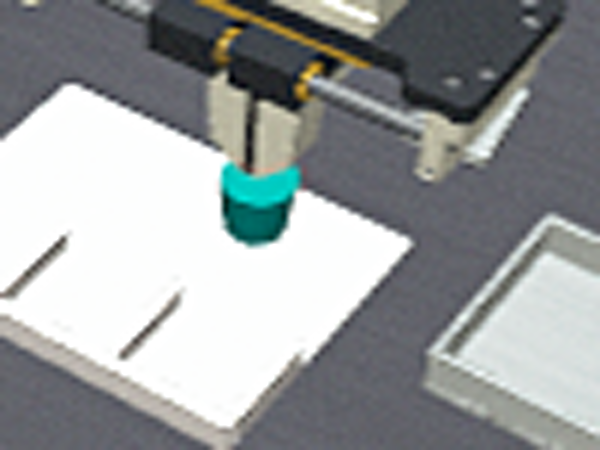

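Request:
send_rows(
  offset=[
    [0,0,-0.2],
    [0,0,-0.2],
    [0,0,-0.2],
    [0,0,-0.2],
    [0,0,-0.2],
    [0,0,-0.2],
  ],
  delta_rot=[
    [0,0,0],
    [0,0,0],
    [0,0,0],
    [0,0,0],
    [0,0,0],
    [0,0,0],
  ],
  grip=0.6,
)

```text
time: 14.15
tool_pos: [615.9, 150.9, 41.3]
tcp_rot: [3.141, 0.0, 0.0]
contact_force: [-0.8, -0.3, -0.8]
grip_width: 53.7
finger_force: 0.0
```

Request:
send_rows(
  offset=[
    [0,0,0.1],
    [0,0,0.2],
    [0,0,0.31],
    [0,0,0.31],
  ],
  delta_rot=[
    [0,0,0],
    [0,0,0],
    [0,0,0],
    [0,0,0],
  ],
)

```text
time: 14.65
tool_pos: [614.9, 150.7, 2.5]
tcp_rot: [3.141, 0.003, 0.0]
contact_force: [0.2, 0.0, -0.4]
grip_width: 54.7
finger_force: 0.0
```

Request:
send_rows(
  offset=[
    [0,0,0],
    [0,0,0],
    [0,0,0],
    [0,0,0],
  ],
  delta_rot=[
    [0,0,0],
    [0,0,0],
    [0,0,0],
    [0,0,0],
  ],
  grip=0.36,
)

```text
time: 15.15
tool_pos: [616.2, 151.0, 4.7]
tcp_rot: [3.142, -0.001, 0.0]
contact_force: [0.3, 0.8, 0.3]
grip_width: 33.1
finger_force: 0.0
```

Request:
send_rows(
  offset=[
    [0,0,0],
    [0,0,0],
  ],
  delta_rot=[
    [0,0,0],
    [0,0,0],
  ],
  grip=0.25,
)

```text
time: 15.4
tool_pos: [616.2, 150.9, 4.7]
tcp_rot: [3.141, -0.0, 0.0]
contact_force: [-0.3, 0.6, 1.9]
grip_width: 29.0
finger_force: 30.0
```

```bash
python3 - <<'E'
from h import *
c,im=shot("wrist"); c2,b=shot("scene")
cv2.imwrite("pics/w8.png",np.hstack([cv2.resize(im[130:330,220:420],(400,400)),cv2.resize(b[210:270,310:370],(400,400),interpolation=cv2.INTER_CUBIC)])[:,:,::-1])
o=get_obs();print(o["grip_width"],o["finger_force"],o["contact_force"])
E
```

```text
29.245851848068078 30.000297431834042 [-0.97285454  0.12863569  2.01376676]
```

View pics/w8.png

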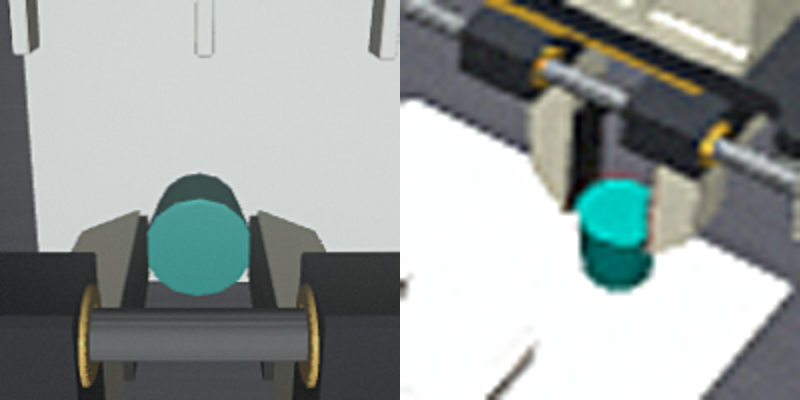

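The stopper is gripped properly now, at 29 mm and 30 N. I'll lift it and carry it to the dish.

Request:
send_rows(
  offset=[
    [0,0,-0.06],
    [0,0,-0.15],
    [0,0,-0.28],
    [0,0,-0.35],
  ],
  delta_rot=[
    [0,0,0],
    [0,0,0],
    [0,0,0],
    [0,0,0],
  ],
)

```text
time: 16.0
tool_pos: [616.9, 151.0, 48.3]
tcp_rot: [-3.141, -0.002, 0.0]
contact_force: [-1.2, 0.7, -0.3]
grip_width: 28.8
finger_force: 30.0
```

Request:
send_rows(
  offset=[
    [0,-0.2,0],
    [0,-0.5,0],
    [0,-0.8,0],
    [0,-1,0],
  ],
  delta_rot=[
    [0,0,0],
    [0,0,0],
    [0,0,0],
    [0,0,0],
  ],
)

```text
time: 16.5
tool_pos: [616.0, 272.5, 46.9]
tcp_rot: [-3.141, -0.0, 0.001]
contact_force: [0.2, 1.0, -0.7]
grip_width: 28.8
finger_force: 30.0
```

Request:
send_rows(
  offset=[
    [-0.02,-0.1,0],
    [-0.04,-0.175,0],
    [-0.04,-0.175,0],
    [-0.04,-0.175,0],
  ],
  delta_rot=[
    [0,0,0],
    [0,0,0],
    [0,0,0],
    [0,0,0],
  ],
)

```text
time: 17.0
tool_pos: [611.4, 291.0, 46.5]
tcp_rot: [3.141, 0.0, -0.0]
contact_force: [-0.1, -0.2, -0.8]
grip_width: 28.9
finger_force: 30.0
```

Request:
send_rows(
  offset=[
    [0,0,0.12],
    [0,0,0.24],
    [0,0,0.335],
    [0,0,0.335],
  ],
  delta_rot=[
    [0,0,0],
    [0,0,0],
    [0,0,0],
    [0,0,0],
  ],
)

```text
time: 17.5
tool_pos: [610.6, 291.6, 4.7]
tcp_rot: [3.141, 0.002, 0.0]
contact_force: [0.0, 0.4, -0.0]
grip_width: 29.3
finger_force: 30.0
```

Request:
send_rows(
  offset=[
    [0,0,0],
    [0,0,0],
    [0,0,0],
    [0,0,-0.2],
    [0,0,-0.6],
    [0,0,-1],
  ],
  delta_rot=[
    [0,0,0],
    [0,0,0],
    [0,0,0],
    [0,0,0],
    [0,0,0],
    [0,0,0],
  ],
  grip=0.42,
)

```text
time: 18.25
tool_pos: [611.0, 291.9, 127.5]
tcp_rot: [3.141, 0.0, 0.0]
contact_force: [0.1, 0.0, -0.3]
grip_width: 38.7
finger_force: 0.0
```

Request:
send_rows(
  offset=[
    [-0.1,0.2,-0.2],
    [-0.2,0.4,-0.3],
    [-0.2,0.4,-0.3],
    [-0.2,0.4,-0.3],
  ],
  delta_rot=[
    [0,0,0],
    [0,0,0],
    [0,0,0],
    [0,0,0],
  ],
  grip=1,
)

```text
time: 18.75
tool_pos: [587.3, 244.2, 162.1]
tcp_rot: [-3.141, -0.0, 0.0]
contact_force: [-0.4, 0.4, -0.3]
grip_width: 74.3
finger_force: 0.0
```

```bash
cat >> h.py <<'E'
# fork model in its own frame (x to tips): outline of silhouette
def fork_poly(L,b=12,p=10):
    t=68-L  # stem end
    return np.array([[t,-6],[20,-6],[20,-18],[68,-18],[68,-18+p],[20+b,-18+p],[20+b,18-p],[68,18-p],[68,18],[20,18],[20,6],[t,6]],float)
def render(pose,L,c,z0=0,b=12,p=10):
    x,y,a=pose; P=fork_poly(L,b,p)@np.array([[np.cos(a),np.sin(a)],[-np.sin(a),np.cos(a)]])+[x,y]
    k=np.zeros((400,640),np.uint8)
    lo=proj(np.c_[P,np.full(len(P),z0)],c); hi=proj(np.c_[P,np.full(len(P),z0+8)],c)
    cv2.fillPoly(k,[np.round(hi*16).astype(np.int32)],1,shift=4)
    for i in range(len(P)):
        j=(i+1)%len(P); q=np.array([lo[i],lo[j],hi[j],hi[i]]); cv2.fillPoly(k,[np.round(q*16).astype(np.int32)],1,shift=4)
    return k>0
def fit_fork(mask,c,L,z0=0,init=None):
    # mask: bool region; search over starting angle
    v,u=np.nonzero(mask); W=toplane(np.c_[u,v],c,z0+6)[:,:2]; ctr=W.mean(0)
    d=np.linalg.svd(W-ctr,full_matrices=False)[2][0]; a0=np.arctan2(d[1],d[0]); best=None
    for a in ([init[2]] if init is not None else [a0,a0+np.pi]):
        s=ctr-([20,0] if False else 0)
        for off in ((-15,0) if init is None else (0,)):
            x0=np.array([init[0],init[1],a]) if init is not None else np.r_[s+off*np.array([np.cos(a),np.sin(a)]),a]
            f=lambda q:-(render(q,L,c,z0)&mask).sum()/max(1,(render(q,L,c,z0)|mask).sum())
            S=np.vstack([x0,x0+[8,0,0],x0+[0,8,0],x0+[0,0,.2]])
            r=minimize(f,x0,method="Nelder-Mead",options=dict(initial_simplex=S,xatol=.05,fatol=1e-4,maxiter=300))
            if best is None or r.fun<best.fun: best=r
    best.x[2]=(best.x[2]+np.pi)%(2*np.pi)-np.pi
    return best.x,-best.fun
def forks(c,cam="wrist",z0=0,thr=.4):
    for n in("fork_long1","fork_short1"):
        for d in finder.silhouettes(n,cam):
            if d["confidence"]<thr or d["region"].sum()<100: continue
            fs={L:fit_fork(d["region"],c,L,z0) for L in(120,90)}
            print(n,round(d["confidence"],2),np.round(d["box"]).astype(int).tolist(),{L:(np.round(x,3).tolist(),round(i,2)) for L,(x,i) in fs.items()})
E
python3 - <<'E'
from h import *
c,im=look("w9",dict(fork_long1=4,fork_short1=4,stopper=17,dish=0,tray_long_lane0=3))
forks(c)
for n in("w1","w2"):
    print(n); 
E
```

```text
tcp [587.3 244.2 162.1] [-3.141 -0.     0.   ] t 18.75
fork_long1 [(0.87, [367, 269], [466.2, 183.5])]
fork_short1 [(0.85, [278, 284], [443.6, 298.4]), (0.68, [628, 274], [452.2, -177.2])]
stopper [(0.85, [275, 155], [613.4, 292.3]), (0.71, [280, 284], [452.5, 293.6])]
dish [(0.81, [281, 160], [605.5, 287.5]), (0.45, [367, 268], [464.9, 183.0])]
tray_long_lane0 [(0.91, [366, 56], [714.1, 196.3]), (0.76, [463, 59], [713.1, 94.8]), (0.55, [416, 59], [711.6, 145.0]), (0.45, [276, 161], [604.8, 293.7])]
fork_long1 0.96 [350, 218, 383, 284] {120: ([467.537, 183.118, 0.108], np.float64(0.72)), 90: ([467.572, 182.874, 0.113], np.float64(0.85))}
fork_long1 0.6 [11, 145, 167, 231] {120: ([586.793, 483.339, 2.214], np.float64(0.23)), 90: ([602.982, 454.953, 2.355], np.float64(0.2))}
fork_short1 0.84 [268, 235, 308, 285] {120: ([445.451, 295.944, -0.252], np.float64(0.61)), 90: ([444.739, 296.172, -0.26], np.float64(0.7))}
fork_short1 0.62 [622, 234, 638, 285] {120: ([515.464, -181.268, -2.973], np.float64(0.75)), 90: ([462.567, -181.695, -0.195], np.float64(0.87))}
w1
w2
```

View pics/w9.png

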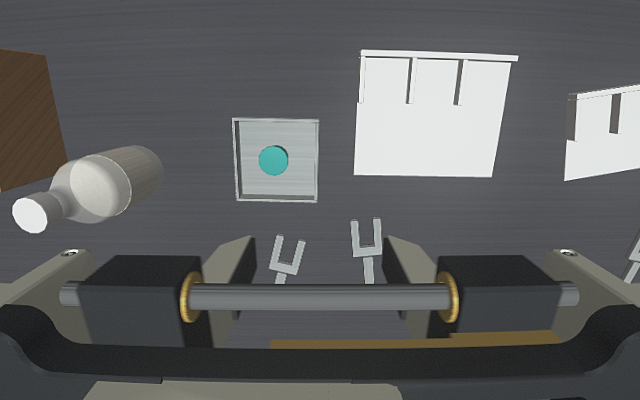

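The stopper is in the dish at (273,160). The mask fits give the long fork at (467.5,183,0.108) and the short fork at (445,296,-0.255). I'll grip the long fork by its stem.

Request:
send_rows(
  offset=[
    [-0.3,0.15,0.2],
    [-0.7,0.35,0.5],
    [-0.998,0.509,0.8],
    [-0.998,0.509,1],
    [-0.998,0.509,1],
    [-0.998,0.509,1],
  ],
  delta_rot=[
    [0,0,0],
    [0,0,-0.0172],
    [0,0,-0.0172],
    [0,0,-0.0172],
    [0,0,-0.0172],
    [0,0,-0.0172],
  ],
  grip=0.45,
)

```text
time: 19.9
tool_pos: [468.9, 183.2, 43.2]
tcp_rot: [-3.141, -0.002, 0.109]
contact_force: [0.3, 1.1, 0.3]
grip_width: 42.0
finger_force: 0.0
```

```bash
python3 - <<'E'
from h import *
c,im=look("w10",dict(fork_long1=4,fork_short1=4))
forks(c)
print(get_obs()["grip_width"])
E
```

```text
tcp [468.9 183.2  43.2] [-3.141e+00 -2.000e-03  1.090e-01] t 19.9
fork_long1 [(0.77, [322, 214], [468.0, 181.8])]
fork_short1 [(0.88, [172, 226], [445.4, 298.1])]
fork_long1 0.79 [295, 122, 348, 278] {120: ([467.438, 183.104, 0.102], np.float64(0.91)), 90: ([467.442, 182.767, 0.117], np.float64(0.78))}
fork_short1 0.63 [154, 139, 221, 251] {120: ([445.736, 295.953, -0.263], np.float64(0.74)), 90: ([445.407, 295.49, -0.246], np.float64(0.86))}
41.554173483430745
```

Request:
send_rows(
  offset=[
    [0,0,0.12],
    [0,0,0.24],
    [0,0,0.32],
    [0,0,0.34],
    [0,0,0.34],
  ],
  delta_rot=[
    [0,0,0],
    [0,0,0],
    [0,0,0],
    [0,0,0],
    [0,0,0],
  ],
)

```text
time: 20.78
tool_pos: [467.5, 182.8, 1.2]
tcp_rot: [3.141, 0.0, 0.108]
contact_force: [0.0, -0.2, -0.6]
grip_width: 41.6
finger_force: 0.0
```

Request:
send_rows(
  offset=[
    [0,0,0],
    [0,0,0],
    [0,0,0],
    [0,0,0],
    [0,0,0],
  ],
  delta_rot=[
    [0,0,0],
    [0,0,0],
    [0,0,0],
    [0,0,0],
    [0,0,0],
  ],
  grip=0.06,
)

```text
time: 21.4
tool_pos: [467.5, 182.8, 1.5]
tcp_rot: [3.142, -0.0, 0.108]
contact_force: [1.0, -0.0, -0.3]
grip_width: 6.0
finger_force: 0.0
```

The fingers closed to 6 mm over the fork without touching it. Together with the stopper pictures, this suggests the finger ends sit about 22 mm above the reported TCP. I'll open and feel downwards gently for the surface.

Request:
send_rows(
  offset=[
    [0,0,0],
    [0,0,0],
    [0,0,0],
    [0,0,0],
    [0,0,0],
  ],
  delta_rot=[
    [0,0,0],
    [0,0,0],
    [0,0,0],
    [0,0,0],
    [0,0,0],
  ],
  grip=0.45,
)

```text
time: 22.02
tool_pos: [467.5, 182.8, 1.4]
tcp_rot: [3.141, 0.0, 0.108]
contact_force: [-0.2, -0.1, 0.6]
grip_width: 41.0
finger_force: 0.0
```

Request:
send_rows(
  offset=[
    [0,0,0.02],
    [0,0,0.04],
    [0,0,0.06],
    [0,0,0.08],
    [0,0,0.08],
  ],
  delta_rot=[
    [0,0,0],
    [0,0,0],
    [0,0,0],
    [0,0,0],
    [0,0,0],
  ],
)

```text
time: 22.65
tool_pos: [467.4, 182.7, -8.4]
tcp_rot: [3.141, 0.0, 0.108]
contact_force: [-0.0, 0.6, 0.7]
grip_width: 41.1
finger_force: 0.0
```

```bash
python3 - <<'E'
from h import *
o=get_obs();print(o["tool_pos"],o["contact_force"],o["grip_width"])
c,b=shot("side"); c2,s=shot("scene")
p=proj([o["tool_pos"]],c)[0].astype(int);q=proj([o["tool_pos"]],c2)[0].astype(int);print(p,q)
cut=lambda im,p:cv2.resize(im[p[1]-40:p[1]+40,p[0]-40:p[0]+40],(400,400),interpolation=cv2.INTER_CUBIC)
cv2.imwrite("pics/w11.png",np.hstack([cut(b,p),cut(s,q)])[:,:,::-1])
E
```

```text
[467.35953806 182.72710211  -8.38766961] [-0.02105669  0.58279741  0.71427147] 41.09990095573954
[316 266] [384 223]
```

View pics/w11.png

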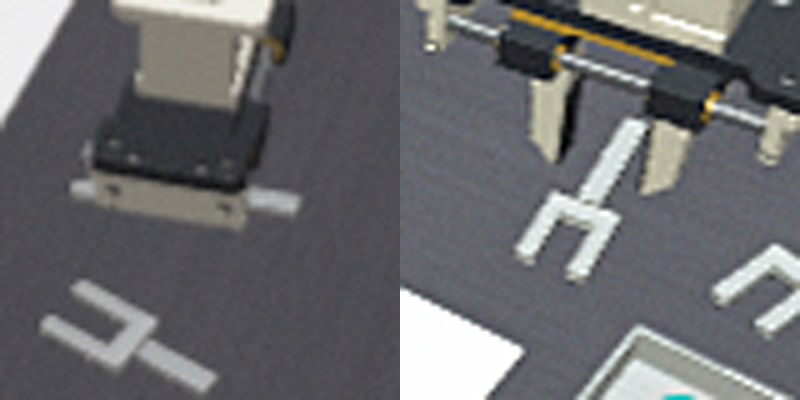

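Confirmed: the reported TCP is at -8 mm with no contact, and the fingers straddle the stem of the long fork at (610,160) in the crop. I'll carry on down in small steps.

Request:
send_rows(
  offset=[
    [0,0,0.02],
    [0,0,0.04],
    [0,0,0.06],
    [0,0,0.08],
    [0,0,0.08],
  ],
  delta_rot=[
    [0,0,0],
    [0,0,0],
    [0,0,0],
    [0,0,0],
    [0,0,0],
  ],
)

```text
time: 23.38
tool_pos: [467.3, 182.7, -18.0]
tcp_rot: [3.141, 0.001, 0.108]
contact_force: [0.0, -0.6, -0.1]
grip_width: 41.3
finger_force: 0.0
```

Request:
send_rows(
  offset=[
    [0,0,0.01],
    [0,0,0.02],
    [0,0,0.02],
  ],
  delta_rot=[
    [0,0,0],
    [0,0,0],
    [0,0,0],
  ],
)

```text
time: 23.75
tool_pos: [467.5, 182.8, -20.2]
tcp_rot: [3.141, 0.0, 0.108]
contact_force: [-0.4, -0.6, -0.5]
grip_width: 41.6
finger_force: 0.0
```

Request:
send_rows(
  offset=[
    [0,0,0.01],
    [0,0,0.015],
    [0,0,0.015],
  ],
  delta_rot=[
    [0,0,0],
    [0,0,0],
    [0,0,0],
  ],
)

```text
time: 24.12
tool_pos: [467.5, 182.8, -22.0]
tcp_rot: [3.141, 0.0, 0.108]
contact_force: [-1.0, 0.4, 0.0]
grip_width: 41.1
finger_force: 0.0
```

Request:
send_rows(
  offset=[
    [0,0,0.01],
    [0,0,0.01],
  ],
  delta_rot=[
    [0,0,0],
    [0,0,0],
  ],
)

```text
time: 24.38
tool_pos: [467.7, 182.8, -22.7]
tcp_rot: [3.142, -0.0, 0.108]
contact_force: [-1.2, 0.8, 5.2]
grip_width: 41.5
finger_force: 2.4
```

The surface is met at TCP z ≈ -22.6, so the tips are about 22.5 mm above the reported TCP. I'll back off 1.2 mm and grip.

Request:
send_rows(
  offset=[
    [0,0,-0.01],
    [0,0,-0.01],
    [0,0,-0.01],
    [0,0,-0.01],
  ],
  delta_rot=[
    [0,0,0],
    [0,0,0],
    [0,0,0],
    [0,0,0],
  ],
  grip=0.06,
)

```text
time: 24.88
tool_pos: [467.5, 182.7, -22.1]
tcp_rot: [3.141, 0.0, 0.108]
contact_force: [-0.7, -0.5, -0.1]
grip_width: 11.5
finger_force: 30.0
```

Request:
send_rows(
  offset=[
    [0,0,0],
    [0,0,0],
  ],
  delta_rot=[
    [0,0,0],
    [0,0,0],
  ],
)

```text
time: 25.12
tool_pos: [467.5, 182.8, -22.0]
tcp_rot: [3.141, 0.0, 0.108]
contact_force: [-0.1, 0.4, -1.3]
grip_width: 11.3
finger_force: 30.0
```

```bash
cat >> h.py <<'E'
def box(x0,x1,y0,y1,z0,z1): return np.array([[x,y,z] for x in(x0,x1) for y in(y0,y1) for z in(z0,z1)],float)
def tray_mask(q,LX,c):
    h=LX/2; bs=[box(-h,h,-80.5,80.5,0,3),box(h-6,h,-80.5,80.5,3,18)]+[box(h-51,h-6,yy,yy+5,3,18) for yy in(75.5,23.5,-28.5)]
    k=np.zeros((400,640),np.uint8); a=q[2]; Rm=np.array([[np.cos(a),-np.sin(a),0],[np.sin(a),np.cos(a),0],[0,0,1]])
    for b in bs:
        p=proj(b@Rm.T+[q[0],q[1],0],c).astype(np.float32); cv2.fillConvexPoly(k,np.round(cv2.convexHull(p)*16).astype(np.int32),1,shift=4)
    return k>0
def tray_fit(im,c,LX,q0):
    g=im.min(2)>150; roi=cv2.dilate(tray_mask(q0,LX,c).astype(np.uint8),np.ones((25,25)))>0
    hsv=cv2.cvtColor(im,cv2.COLOR_RGB2HSV)
    M=g|((hsv[...,1]>90)&(hsv[...,0]>78)&(hsv[...,0]<98)); M&=roi
    M=cv2.morphologyEx(M.astype(np.uint8),cv2.MORPH_CLOSE,np.ones((9,9)))>0
    f=lambda q:-(tray_mask(q,LX,c)&M).sum()/(tray_mask(q,LX,c)|M).sum()
    q0=np.array(q0,float); best=None
    for s in(1,-1):
        r=minimize(f,q0,method="Nelder-Mead",options=dict(initial_simplex=np.vstack([q0,q0+[s*6,0,0],q0+[0,s*6,0],q0+[0,0,s*.06]]),xatol=.02,fatol=1e-5,maxiter=400))
        if best is None or r.fun<best.fun: best=r
    x,y,a=best.x; h=LX/2
    Rm=np.array([[np.cos(a),-np.sin(a)],[np.sin(a),np.cos(a)]])
    print(LX,np.round(best.x,3),"iou",round(-best.fun,3),"lanes",np.round([Rm@[h-6,yy]+[x,y] for yy in(75.5,23.5,-28.5)],1).tolist())
E
python3 - <<'E'
from h import *
for n,LX,q in(("w2",130,(653,122,-.01)),("w4",130,(653,122,-.01)),("w9",130,(653,122,-.01)),("w1",100,(647,-117,.2)),("w2",100,(647,-117,.2))):
    c=np.load(f"pics/{n}_c.npy",allow_pickle=True).item(); im=np.ascontiguousarray(cv2.imread(f"pics/{n}.png")[:,:,::-1]); print(n,end=" "); tray_fit(im,c,LX,q)
E
```

```text
w2 130 [ 6.52469e+02  1.23692e+02 -1.80000e-02] iou 0.989 lanes [[712.8, 198.1], [711.9, 146.1], [711.0, 94.1]]
w4 130 [ 6.52761e+02  1.24038e+02 -1.50000e-02] iou 0.989 lanes [[712.9, 198.7], [712.1, 146.7], [711.3, 94.7]]
w9 130 [ 6.5260e+02  1.2372e+02 -1.0000e-02] iou 0.983 lanes [[712.4, 198.6], [711.8, 146.6], [711.3, 94.6]]
w1 100 [ 6.45446e+02 -1.17721e+02  1.67000e-01] iou 0.984 lanes [[676.3, -36.0], [684.9, -87.2], [693.6, -138.5]]
w2 100 [ 6.45878e+02 -1.18861e+02  1.73000e-01] iou 0.955 lanes [[676.2, -36.9], [685.2, -88.1], [694.1, -139.4]]
```

The tray fits are excellent (IoU 0.98). The fork goes to long lane 0, staged short of both contacts.

Request:
send_rows(
  offset=[
    [0,0,-0.08],
    [0.1,0.015,-0.25],
    [0.35,0.053,-0.25],
    [0.6,0.09,-0.25],
    [0.693,0.105,-0.25],
  ],
  delta_rot=[
    [0,0,0],
    [0,0,0],
    [0,0,0.01],
    [0,0,0.0196],
    [0,0,0.0196],
  ],
)

```text
time: 25.75
tool_pos: [553.1, 179.1, 8.7]
tcp_rot: [-3.141, -0.002, -0.015]
contact_force: [-0.2, -0.4, -0.6]
grip_width: 11.6
finger_force: 30.0
```

Request:
send_rows(
  offset=[
    [0.25,0.007,0],
    [0.5,0.014,0],
    [0.7,0.02,0],
    [0.707,0.02,0],
    [0.707,0.02,0],
    [0.707,0.02,0],
  ],
  delta_rot=[
    [0,0,0],
    [0,0,0],
    [0,0,0],
    [0,0,0],
    [0,0,0],
    [0,0,0],
  ],
)

```text
time: 26.5
tool_pos: [635.2, 175.8, 8.1]
tcp_rot: [3.141, 0.001, -0.014]
contact_force: [0.9, 0.2, -0.8]
grip_width: 11.4
finger_force: 30.0
```

```bash
python3 - <<'E'
from h import *
c,im=look("w12",dict(fork_short1=4))
print(get_obs()["finger_force"])
forks(c,z0=30)
E
```

```text
tcp [635.2 175.8   8.1] [ 3.141e+00  1.000e-03 -1.400e-02] t 26.5
fork_short1 []
29.99564677476883
fork_long1 0.76 [279, 131, 357, 329] {120: ([635.611, 176.412, -0.014], np.float64(0.85)), 90: ([635.614, 176.367, -0.013], np.float64(0.84))}
```

Request:
send_rows(
  offset=[
    [0,0,0.08],
    [0,0,0.16],
    [0,0,0.21],
    [0,0,0.224],
    [0,0,0.224],
    [0,0,0.224],
  ],
  delta_rot=[
    [0,0,0],
    [0,0,0],
    [0,0,0],
    [0,0,0],
    [0,0,0],
    [0,0,0],
  ],
)

```text
time: 27.45
tool_pos: [636.5, 175.6, -18.8]
tcp_rot: [3.142, -0.0, -0.015]
contact_force: [-0.1, -0.3, -0.8]
grip_width: 11.6
finger_force: 30.0
```

Request:
send_rows(
  offset=[
    [0.02,0,0],
    [0.04,0,0],
    [0.06,0,0],
    [0.07,0,0],
    [0.075,0,0],
  ],
  delta_rot=[
    [0,0,0],
    [0,0,0],
    [0,0,0],
    [0,0,0],
    [0,0,0],
  ],
)

```text
time: 28.08
tool_pos: [644.4, 175.4, -19.0]
tcp_rot: [3.141, 0.002, -0.015]
contact_force: [-5.1, -0.7, 3.4]
grip_width: 11.6
finger_force: 30.0
```

Request:
send_rows(
  offset=[
    [0.015,0,0],
    [0.02,0,0],
    [0.02,0,0],
  ],
  delta_rot=[
    [0,0,0],
    [0,0,0],
    [0,0,0],
  ],
)

```text
time: 28.45
tool_pos: [644.4, 175.4, -19.0]
tcp_rot: [3.141, 0.007, -0.014]
contact_force: [-12.5, -0.9, 6.5]
grip_width: 11.0
finger_force: 30.0
```

Request:
send_rows(
  offset=[
    [0,-0.02,0],
    [0,-0.035,0],
    [0,-0.045,0],
    [0,-0.05,0],
  ],
  delta_rot=[
    [0,0,0],
    [0,0,0],
    [0,0,0],
    [0,0,0],
  ],
)

```text
time: 28.95
tool_pos: [644.0, 177.8, -19.1]
tcp_rot: [3.136, 0.009, -0.015]
contact_force: [-13.6, -13.5, 9.9]
grip_width: 11.5
finger_force: 30.3
```

Request:
send_rows(
  offset=[
    [-0.02,0,-0.01],
    [-0.025,0,-0.01],
    [-0.025,0,-0.01],
  ],
  delta_rot=[
    [0,0,0],
    [0,0,0],
    [0,0,0],
  ],
)

```text
time: 29.32
tool_pos: [644.4, 181.2, -17.9]
tcp_rot: [3.141, 0.001, -0.015]
contact_force: [-3.4, -2.7, 0.0]
grip_width: 11.5
finger_force: 30.0
```

```bash
python3 - <<'E'
from h import *
o=get_obs();print(o["tool_pos"],o["contact_force"],o["tcp_rot"])
c,im=look("w13",dict(tray_long_lane0=3)); forks(c,z0=3); tray_fit(im,c,130,(652.6,123.8,-.014))
E
```

```text
[644.44086348 181.24007273 -17.87406605] [-3.36353266 -2.72724487  0.04940715] [ 3.14095759e+00  9.84775887e-04 -1.45502698e-02]
tcp [644.4 181.2 -17.9] [ 3.141e+00  1.000e-03 -1.500e-02] t 29.32
tray_long_lane0 [(0.94, [388, 132], [710.9, 145.1]), (0.78, [483, 129], [712.4, 95.4]), (0.74, [287, 128], [713.9, 197.5])]
fork_long1 0.64 [286, 129, 356, 333] {120: ([644.585, 181.982, -0.019], np.float64(0.81)), 90: ([644.572, 181.929, -0.02], np.float64(0.8))}
130 [ 6.52718e+02  1.23084e+02 -8.00000e-03] iou 0.739 lanes [[712.3, 198.1], [711.9, 146.1], [711.5, 94.1]]
```

It slid home once the stop pressure eased. I'll press lightly against the fence, set down, release and raise.

Request:
send_rows(
  offset=[
    [0.005,-0.015,0.005],
    [0.008,-0.02,0.008],
    [0.008,-0.02,0.008],
  ],
  delta_rot=[
    [0,0,0],
    [0,0,0],
    [0,0,0],
  ],
)

```text
time: 29.9
tool_pos: [644.3, 181.5, -18.6]
tcp_rot: [3.138, 0.004, -0.015]
contact_force: [-8.2, -10.4, 6.3]
grip_width: 11.3
finger_force: 30.1
```

Request:
send_rows(
  offset=[
    [0,0,0],
    [0,0,0],
    [0,0,0],
    [0,0.01,-0.1],
    [0,0.01,-0.4],
    [0,0.01,-0.8],
    [0,0.01,-1],
    [0,0.01,-1],
  ],
  delta_rot=[
    [0,0,0],
    [0,0,0],
    [0,0,0],
    [0,0,0],
    [0,0,0],
    [0,0,0],
    [0,0,0],
    [0,0,0],
  ],
  grip=0.28,
)

```text
time: 30.9
tool_pos: [647.5, 183.1, 104.7]
tcp_rot: [-3.14, -0.006, -0.015]
contact_force: [-0.8, 0.1, 0.3]
grip_width: 25.9
finger_force: 0.0
```

```bash
cat >> h.py <<'E'
LONG=[(712.7,198.5),(711.9,146.5),(711.2,94.5)]; SHORT=[(676.3,-36.5),(685.0,-87.8),(693.8,-139.0)]; YL,YS=-.014,.170
def inlane(pose,pt,yaw):
    d=np.array(pose[:2])-pt; c,s=np.cos(yaw),np.sin(yaw); return np.round([c*d[0]+s*d[1],-s*d[0]+c*d[1],pose[2]-yaw],3).tolist()
E
python3 - <<'E'
from h import *
c,im=look("w14",dict(tray_long_lane0=3)); forks(c,z0=3); tray_fit(im,c,130,(652.6,123.8,-.014))
E
```

```text
tcp [647.5 183.1 104.7] [-3.14  -0.006 -0.015] t 30.9
tray_long_lane0 [(0.94, [361, 123], [710.6, 144.5]), (0.83, [302, 122], [712.5, 198.5]), (0.8, [414, 121], [712.2, 96.4]), (0.45, [207, 234], [602.9, 298.3])]
fork_long1 0.65 [301, 123, 344, 248] {120: ([644.631, 182.234, -0.03], np.float64(0.88)), 90: ([644.233, 182.519, -0.033], np.float64(0.74))}
130 [ 6.52930e+02  1.23831e+02 -1.00000e-02] iou 0.98 lanes [[712.7, 198.7], [712.2, 146.7], [711.6, 94.7]]
```

The fork fits its lane to within about 1 mm. Next is the left short fork.

Request:
send_rows(
  offset=[
    [-0.3,-0.16,0],
    [-0.7,-0.37,0],
    [-0.85,-0.457,0],
  ],
  delta_rot=[
    [0,0,0],
    [0,0,0],
    [0,0,0],
  ],
  grip=0.45,
)

```text
time: 31.48
tool_pos: [541.3, 239.9, 99.9]
tcp_rot: [3.141, 0.004, -0.013]
contact_force: [-0.2, 0.3, -0.6]
grip_width: 41.4
finger_force: 0.0
```

Request:
send_rows(
  offset=[
    [-0.4,-0.2,0.1],
    [-0.75,-0.4,0.3],
    [-0.85,-0.457,0.5],
    [-0.85,-0.457,0.5],
    [-0.85,-0.457,0.5],
    [-0.85,-0.457,0.5],
  ],
  delta_rot=[
    [0,0,0.015],
    [0,0,0.03],
    [0,0,0.0374],
    [0,0,0.0374],
    [0,0,0.0374],
    [0,0,0.0374],
  ],
)

```text
time: 32.22
tool_pos: [444.9, 295.1, 42.1]
tcp_rot: [-3.141, -0.001, -0.25]
contact_force: [-0.1, 0.1, 0.7]
grip_width: 41.4
finger_force: 0.0
```

```bash
python3 - <<'E'
from h import *
c,im=look("w15",dict(fork_short1=4)); forks(c); print(get_obs()["grip_width"])
E
```

```text
tcp [444.9 295.1  42.1] [-3.141e+00 -1.000e-03 -2.500e-01] t 32.23
fork_short1 [(0.64, [314, 214], [445.3, 299.6])]
fork_short1 0.56 [289, 122, 348, 242] {120: ([445.792, 296.694, -0.269], np.float64(0.79)), 90: ([445.961, 296.278, -0.263], np.float64(0.91))}
41.24322717455221
```

Request:
send_rows(
  offset=[
    [0.006,-0.012,0.2],
    [0.006,-0.012,0.36],
    [0.006,-0.012,0.45],
    [0.006,-0.012,0.5],
    [0.006,-0.012,0.52],
    [0.006,-0.012,0.52],
  ],
  delta_rot=[
    [0,0,0.002],
    [0,0,0.002],
    [0,0,0.002],
    [0,0,0.002],
    [0,0,0.002],
    [0,0,0.002],
  ],
)

```text
time: 33.17
tool_pos: [444.7, 296.7, -20.7]
tcp_rot: [-3.141, -0.0, -0.262]
contact_force: [0.2, 0.0, -0.3]
grip_width: 41.2
finger_force: 0.0
```

Request:
send_rows(
  offset=[
    [0,0,0.005],
    [0,0,0.005],
  ],
  delta_rot=[
    [0,0,0],
    [0,0,0],
  ],
)

```text
time: 33.42
tool_pos: [444.6, 296.6, -21.4]
tcp_rot: [-3.141, -0.0, -0.262]
contact_force: [-0.0, 0.0, -0.5]
grip_width: 41.3
finger_force: 0.0
```

Request:
send_rows(
  offset=[
    [0,0,0],
    [0,0,0],
    [0,0,0],
    [0,0,0],
    [0,0,0],
    [0,0,0],
  ],
  delta_rot=[
    [0,0,0],
    [0,0,0],
    [0,0,0],
    [0,0,0],
    [0,0,0],
    [0,0,0],
  ],
  grip=0.06,
)

```text
time: 34.17
tool_pos: [444.5, 296.5, -21.6]
tcp_rot: [3.141, -0.0, -0.262]
contact_force: [-0.5, 0.1, -0.3]
grip_width: 11.3
finger_force: 30.0
```

Request:
send_rows(
  offset=[
    [0,0,-0.1],
    [0,0,-0.25],
    [0,0,-0.4],
    [0,0,-0.4],
  ],
  delta_rot=[
    [0,0,0],
    [0,0,0],
    [0,0,0],
    [0,0,0],
  ],
)

```text
time: 34.67
tool_pos: [445.7, 297.1, 28.2]
tcp_rot: [-3.139, -0.003, -0.262]
contact_force: [0.2, -0.5, -0.5]
grip_width: 11.4
finger_force: 30.0
```

Request:
send_rows(
  offset=[
    [0.2,0.2,0],
    [0.4,0.45,0],
    [0.629,0.737,0],
    [0.629,0.737,0],
  ],
  delta_rot=[
    [0,0,-0.02],
    [0,0,-0.045],
    [0,0,-0.0688],
    [0,0,-0.0688],
  ],
)

```text
time: 35.17
tool_pos: [495.3, 189.2, 25.9]
tcp_rot: [3.141, 0.0, 0.167]
contact_force: [0.0, -0.8, -1.3]
grip_width: 11.7
finger_force: 30.0
```

Request:
send_rows(
  offset=[
    [0.08,0.35,0],
    [0.16,0.7,0],
    [0.175,0.776,0],
  ],
  delta_rot=[
    [0,0,0],
    [0,0,0],
    [0,0,0],
  ],
)

```text
time: 35.55
tool_pos: [531.4, 102.1, 26.1]
tcp_rot: [3.142, 0.0, 0.166]
contact_force: [-0.0, 0.0, -0.3]
grip_width: 11.5
finger_force: 30.0
```

Request:
send_rows(
  offset=[
    [0.08,0.35,0],
    [0.16,0.7,0],
    [0.175,0.776,0],
  ],
  delta_rot=[
    [0,0,0],
    [0,0,0],
    [0,0,0],
  ],
)

```text
time: 35.92
tool_pos: [567.8, 14.3, 26.1]
tcp_rot: [-3.142, 0.0, 0.167]
contact_force: [-0.4, 0.6, -0.8]
grip_width: 11.5
finger_force: 30.0
```

Request:
send_rows(
  offset=[
    [0.08,0.35,0],
    [0.14,0.6,0],
    [0.175,0.776,0],
    [0.175,0.776,0],
    [0.175,0.776,0],
    [0.175,0.776,0],
  ],
  delta_rot=[
    [0,0,0],
    [0,0,0],
    [0,0,0],
    [0,0,0],
    [0,0,0],
    [0,0,0],
  ],
)

```text
time: 36.67
tool_pos: [603.4, -71.8, 26.4]
tcp_rot: [-3.141, 0.001, 0.171]
contact_force: [-1.0, 0.3, 0.3]
grip_width: 11.4
finger_force: 30.0
```

```bash
python3 - <<'E'
from h import *
o=get_obs(); c,im=look("w16",dict(tray_short_lane0=3)); forks(c,z0=o["tool_pos"][2]+21.4); print(o["finger_force"])
tray_fit(im,c,100,(645.6,-118.2,.17))
print(inlane(np.r_[o["tool_pos"][:2],o["tcp_rot"][2]],SHORT[0],YS))
E
```

```text
tcp [603.4 -71.8  26.4] [-3.141e+00  1.000e-03  1.710e-01] t 36.67
tray_short_lane0 [(0.9, [285, 106], [678.1, -36.1]), (0.62, [362, 108], [684.8, -85.2])]
fork_short1 0.84 [282, 131, 356, 286] {120: ([605.309, -70.376, 0.173], np.float64(0.77)), 90: ([604.628, -70.357, 0.168], np.float64(0.88))}
29.998024106025696
100 [ 6.46140e+02 -1.17661e+02  1.77000e-01] iou 0.983 lanes [[676.2, -35.6], [685.3, -86.8], [694.5, -138.0]]
[-77.813, -22.469, 0.001]
```

Request:
send_rows(
  offset=[
    [0,0.017,0.13],
    [0,0.017,0.25],
    [0,0.017,0.34],
    [0,0.017,0.36],
    [0,0.017,0.37],
    [0,0.017,0.373],
    [0,0.017,0.373],
  ],
  delta_rot=[
    [0,0,0],
    [0,0,0],
    [0,0,0],
    [0,0,0],
    [0,0,0],
    [0,0,0],
    [0,0,0],
  ],
)

```text
time: 37.75
tool_pos: [604.5, -75.2, -17.9]
tcp_rot: [3.141, -0.001, 0.17]
contact_force: [0.1, -0.4, -0.3]
grip_width: 11.2
finger_force: 30.0
```

Request:
send_rows(
  offset=[
    [0.02,0,0],
    [0.04,0,0],
    [0.06,0,0],
    [0.075,0,0],
    [0.085,0,0],
    [0.085,0,0],
  ],
  delta_rot=[
    [0,0,0],
    [0,0,0],
    [0,0,0],
    [0,0,0],
    [0,0,0],
    [0,0,0],
  ],
)

```text
time: 38.5
tool_pos: [612.4, -73.6, -18.6]
tcp_rot: [-3.141, 0.004, 0.17]
contact_force: [-5.5, -2.1, 3.0]
grip_width: 11.3
finger_force: 30.0
```

Request:
send_rows(
  offset=[
    [0,-0.02,-0.005],
    [0,-0.04,-0.005],
    [0,-0.055,-0.005],
    [0,-0.07,-0.005],
    [0,-0.08,-0.005],
    [0,-0.08,-0.005],
  ],
  delta_rot=[
    [0,0,0],
    [0,0,0],
    [0,0,0],
    [0,0,0],
    [0,0,0],
    [0,0,0],
  ],
)

```text
time: 39.25
tool_pos: [610.9, -65.7, -18.3]
tcp_rot: [3.14, 0.004, 0.17]
contact_force: [-5.5, -8.0, -1.4]
grip_width: 11.2
finger_force: 30.0
```

```bash
python3 - <<'E'
from h import *
o=get_obs(); print(inlane(np.r_[o["tool_pos"][:2],o["tcp_rot"][2]],SHORT[0],YS))
E
```

```text
[-69.364, -17.755, 0.0]
```

Request:
send_rows(
  offset=[
    [0,0,0],
    [0,0,0],
    [0,0,0],
    [0,0.01,-0.1],
    [0,0.01,-0.4],
    [0,0.01,-0.8],
    [0,0.01,-1],
    [0,0.01,-1],
  ],
  delta_rot=[
    [0,0,0],
    [0,0,0],
    [0,0,0],
    [0,0,0],
    [0,0,0],
    [0,0,0],
    [0,0,0],
    [0,0,0],
  ],
  grip=0.28,
)

```text
time: 40.25
tool_pos: [614.4, -65.4, 105.3]
tcp_rot: [3.139, -0.005, 0.17]
contact_force: [0.1, -0.8, 0.8]
grip_width: 25.6
finger_force: 0.0
```

```bash
python3 - <<'E'
from h import *
c,im=look("w17",dict(tray_short_lane0=3)); forks(c,z0=3); tray_fit(im,c,100,(645.6,-118.2,.17))
E
```

```text
tcp [614.4 -65.4 105.3] [ 3.139 -0.005  0.17 ] t 40.25
tray_short_lane0 [(0.83, [354, 121], [684.5, -85.3]), (0.69, [301, 119], [677.7, -37.5]), (0.56, [413, 121], [693.8, -138.1])]
fork_long1 0.84 [39, 36, 81, 173] {120: ([645.26, 183.021, -0.022], np.float64(0.8)), 90: ([643.972, 181.685, -0.0], np.float64(0.71))}
fork_long1 0.67 [473, 307, 516, 348] {120: ([453.339, -292.018, 0.133], np.float64(0.46)), 90: ([451.356, -293.148, 0.141], np.float64(0.55))}
fork_short1 0.58 [297, 120, 341, 215] {120: ([612.502, -64.164, 0.168], np.float64(0.76)), 90: ([612.64, -64.372, 0.16], np.float64(0.89))}
100 [ 6.45743e+02 -1.17476e+02  1.72000e-01] iou 0.988 lanes [[676.2, -35.6], [685.1, -86.8], [694.0, -138.0]]
```

Request:
send_rows(
  offset=[
    [-0.3,0.15,0],
    [-0.6,0.3,0],
    [-0.724,0.352,0],
  ],
  delta_rot=[
    [0,0,0],
    [0,0,0],
    [0,0,0],
  ],
  grip=0.45,
)

```text
time: 40.83
tool_pos: [532.4, -122.1, 101.2]
tcp_rot: [-3.14, 0.002, 0.169]
contact_force: [-0.2, 0.9, 0.0]
grip_width: 41.2
finger_force: 0.0
```

Request:
send_rows(
  offset=[
    [-0.3,0.15,0.1],
    [-0.6,0.3,0.3],
    [-0.724,0.352,0.5],
    [-0.724,0.352,0.5],
    [-0.724,0.352,0.5],
    [-0.724,0.352,0.5],
  ],
  delta_rot=[
    [0,0,0.02],
    [0,0,0.045],
    [0,0,0.058],
    [0,0,0.058],
    [0,0,0.058],
    [0,0,0.058],
  ],
)

```text
time: 41.58
tool_pos: [457.2, -177.7, 43.1]
tcp_rot: [3.141, -0.002, -0.192]
contact_force: [1.0, -0.1, 0.1]
grip_width: 41.3
finger_force: 0.0
```

```bash
python3 - <<'E'
from h import *
c,im=look("w18",dict(fork_short1=4,fork_long1=4)); forks(c); print(get_obs()["grip_width"])
E
```

```text
tcp [ 457.2 -177.7   43.1] [ 3.141e+00 -2.000e-03 -1.920e-01] t 41.58
fork_short1 [(0.91, [104, 34], [610.5, -60.2]), (0.9, [338, 261], [412.8, -184.8])]
fork_long1 [(0.69, [465, 192], [452.1, -289.6])]
fork_long1 0.77 [435, 99, 492, 258] {120: ([451.036, -289.825, 0.008], np.float64(0.84)), 90: ([450.159, -289.74, -0.002], np.float64(0.74))}
fork_long1 0.57 [435, 1, 509, 85] {120: ([563.625, -307.723, 0.307], np.float64(0.38)), 90: ([562.274, -309.61, 0.348], np.float64(0.46))}
fork_short1 0.87 [320, 184, 366, 282] {120: ([411.474, -184.596, -0.21], np.float64(0.68)), 90: ([411.732, -184.33, -0.219], np.float64(0.78))}
fork_short1 0.76 [60, 1, 134, 63] {120: ([644.427, -60.451, 0.097], np.float64(0.82)), 90: ([614.398, -63.246, 0.157], np.float64(0.94))}
41.13180571048783
```

One fork was knocked aside: the short fork is now at (411.7,-184.4). I'll follow it and check again.

Request:
send_rows(
  offset=[
    [-0.15,0.05,0],
    [-0.36,0.127,0],
    [-0.36,0.127,0],
    [-0.36,0.127,0],
    [-0.36,0.127,0],
  ],
  delta_rot=[
    [0,0,0],
    [0,0,0.004],
    [0,0,0.004],
    [0,0,0.004],
    [0,0,0.004],
  ],
)

```text
time: 42.45
tool_pos: [411.4, -184.5, 42.4]
tcp_rot: [3.141, -0.001, -0.219]
contact_force: [0.1, 0.4, 0.6]
grip_width: 41.4
finger_force: 0.0
```

```bash
python3 - <<'E'
from h import *
c,im=look("w19",dict(fork_short1=4,fork_long1=4,cup=0)); forks(c)
E
```

```text
tcp [ 411.4 -184.5   42.4] [ 3.141e+00 -1.000e-03 -2.190e-01] t 42.45
fork_short1 [(0.83, [318, 214], [410.9, -183.6])]
fork_long1 [(0.84, [452, 130], [452.3, -290.4])]
cup [(0.59, [621, 87], [457.2, -421.5])]
fork_long1 0.61 [414, 25, 477, 201] {120: ([450.837, -289.678, 0.002], np.float64(0.83)), 90: ([450.526, -289.3, -0.013], np.float64(0.73))}
fork_short1 0.85 [296, 121, 346, 242] {120: ([412.113, -184.951, -0.221], np.float64(0.73)), 90: ([412.215, -184.564, -0.218], np.float64(0.85))}
```

Request:
send_rows(
  offset=[
    [0.004,0,0.2],
    [0.004,0,0.36],
    [0.004,0,0.45],
    [0.004,0,0.5],
    [0.004,0,0.52],
    [0.004,0,0.53],
    [0.004,0,0.53],
  ],
  delta_rot=[
    [0,0,0],
    [0,0,0],
    [0,0,0],
    [0,0,0],
    [0,0,0],
    [0,0,0],
    [0,0,0],
  ],
)

```text
time: 43.62
tool_pos: [411.2, -184.6, -21.0]
tcp_rot: [3.141, -0.001, -0.22]
contact_force: [-0.4, -0.4, -0.2]
grip_width: 41.5
finger_force: 0.0
```

Request:
send_rows(
  offset=[
    [0,0,0],
    [0,0,0],
    [0,0,0],
    [0,0,0],
    [0,0,0],
    [0,0,0],
  ],
  delta_rot=[
    [0,0,0],
    [0,0,0],
    [0,0,0],
    [0,0,0],
    [0,0,0],
    [0,0,0],
  ],
  grip=0.06,
)

```text
time: 44.38
tool_pos: [411.0, -184.5, -21.3]
tcp_rot: [3.141, -0.0, -0.22]
contact_force: [-0.1, 0.2, 1.1]
grip_width: 11.5
finger_force: 30.0
```

Request:
send_rows(
  offset=[
    [0,0,-0.1],
    [0,0,-0.25],
    [0,0,-0.4],
    [0,0,-0.4],
  ],
  delta_rot=[
    [0,0,0],
    [0,0,0],
    [0,0,0],
    [0,0,0],
  ],
)

```text
time: 44.88
tool_pos: [411.9, -185.1, 28.1]
tcp_rot: [3.14, -0.003, -0.22]
contact_force: [0.3, 0.0, -0.1]
grip_width: 11.5
finger_force: 30.0
```

Request:
send_rows(
  offset=[
    [0.2,-0.06,0],
    [0.5,-0.14,0],
    [0.886,-0.241,0],
    [0.886,-0.241,0],
  ],
  delta_rot=[
    [0,0,-0.02],
    [0,0,-0.045],
    [0,0,-0.0622],
    [0,0,-0.0622],
  ],
)

```text
time: 45.38
tool_pos: [523.6, -179.3, 26.1]
tcp_rot: [3.141, -0.002, 0.174]
contact_force: [-0.0, -0.4, -1.2]
grip_width: 11.8
finger_force: 30.0
```

Request:
send_rows(
  offset=[
    [0.35,0.05,0],
    [0.65,0.09,0],
    [0.828,0.107,0],
    [0.828,0.107,0],
    [0.828,0.107,0],
    [0.828,0.107,0],
  ],
  delta_rot=[
    [0,0,0],
    [0,0,0],
    [0,0,0],
    [0,0,0],
    [0,0,0],
    [0,0,0],
  ],
)

```text
time: 46.12
tool_pos: [620.0, -175.3, 26.6]
tcp_rot: [-3.141, 0.001, 0.171]
contact_force: [-0.9, 0.1, -0.1]
grip_width: 11.3
finger_force: 30.0
```

```bash
python3 - <<'E'
from h import *
o=get_obs(); c,im=look("w20",dict(tray_short_lane0=3)); print(o["finger_force"])
forks(c,z0=o["tool_pos"][2]+21.4,thr=.5)
print(inlane(np.r_[o["tool_pos"][:2],o["tcp_rot"][2]],(693.9,-138.4),.171))
E
```

```text
tcp [ 620.  -175.3   26.6] [-3.141e+00  1.000e-03  1.710e-01] t 46.12
tray_short_lane0 [(0.97, [200, 106], [685.7, -85.2]), (0.69, [282, 108], [692.5, -137.6]), (0.66, [130, 103], [680.1, -38.5])]
29.990764260292053
fork_long1 0.53 [493, 234, 568, 282] {120: ([607.984, -284.009, -0.271], np.float64(0.23)), 90: ([649.703, -300.503, 2.878], np.float64(0.27))}
fork_short1 0.72 [285, 129, 356, 287] {120: ([621.546, -173.911, 0.158], np.float64(0.78)), 90: ([621.657, -174.005, 0.163], np.float64(0.89))}
fork_short1 0.63 [117, 110, 187, 240] {120: ([624.446, -87.008, 0.156], np.float64(0.45)), 90: ([625.043, -88.462, 0.192], np.float64(0.51))}
[-79.119, -23.747, -0.0]
```

Request:
send_rows(
  offset=[
    [0,0,0.13],
    [0,0,0.25],
    [0,0,0.34],
    [0,0,0.36],
    [0,0,0.37],
    [0,0,0.373],
    [0,0,0.373],
  ],
  delta_rot=[
    [0,0,0],
    [0,0,0],
    [0,0,0],
    [0,0,0],
    [0,0,0],
    [0,0,0],
    [0,0,0],
  ],
)

```text
time: 47.2
tool_pos: [621.4, -175.2, -17.7]
tcp_rot: [3.141, -0.001, 0.171]
contact_force: [-0.0, 0.4, -0.9]
grip_width: 11.4
finger_force: 30.0
```

Request:
send_rows(
  offset=[
    [0.02,0,0],
    [0.04,0,0],
    [0.06,0,0],
    [0.08,0,0],
    [0.09,0,0],
    [0.09,0,0],
  ],
  delta_rot=[
    [0,0,0],
    [0,0,0],
    [0,0,0],
    [0,0,0],
    [0,0,0],
    [0,0,0],
  ],
)

```text
time: 47.95
tool_pos: [630.3, -173.5, -18.2]
tcp_rot: [-3.141, 0.003, 0.171]
contact_force: [-5.7, -1.9, 2.7]
grip_width: 11.4
finger_force: 30.0
```

```bash
python3 - <<'E'
from h import *
o=get_obs(); print(inlane(np.r_[o["tool_pos"][:2],o["tcp_rot"][2]],(693.9,-138.4),.171))
E
```

```text
[-68.629, -23.761, 0.0]
```

Stop contact is made, so I'll push into the fence (about 5.8 mm plus 2) and release.

Request:
send_rows(
  offset=[
    [0,-0.02,-0.004],
    [0,-0.035,-0.004],
    [0,-0.05,-0.004],
    [0,-0.06,-0.004],
    [0,-0.065,-0.004],
    [0,-0.065,-0.004],
  ],
  delta_rot=[
    [0,0,0],
    [0,0,0],
    [0,0,0],
    [0,0,0],
    [0,0,0],
    [0,0,0],
  ],
)

```text
time: 48.7
tool_pos: [629.2, -167.9, -17.9]
tcp_rot: [3.139, 0.003, 0.171]
contact_force: [-4.8, -8.4, -1.5]
grip_width: 11.6
finger_force: 30.0
```

```bash
python3 - <<'E'
from h import *
o=get_obs(); print(inlane(np.r_[o["tool_pos"][:2],o["tcp_rot"][2]],(693.9,-138.4),.171))
E
```

```text
[-68.751, -18.081, -0.0]
```

Request:
send_rows(
  offset=[
    [0,0,0],
    [0,0,0],
    [0,0,0],
    [0,0.01,-0.1],
    [0,0.01,-0.4],
    [0,0.01,-0.8],
    [0,0.01,-1],
    [0,0.01,-1],
  ],
  delta_rot=[
    [0,0,0],
    [0,0,0],
    [0,0,0],
    [0,0,0],
    [0,0,0],
    [0,0,0],
    [0,0,0],
    [0,0,0],
  ],
  grip=0.28,
)

```text
time: 49.7
tool_pos: [632.2, -167.2, 105.7]
tcp_rot: [3.139, -0.005, 0.171]
contact_force: [-0.1, 0.5, -0.9]
grip_width: 25.9
finger_force: 0.0
```

```bash
python3 - <<'E'
from h import *
c,im=look("w21",dict(rocker_far=48,cup=0,switch_box=0,fork_long1=4)); forks(c,z0=3,thr=.5); tray_fit(im,c,100,(645.6,-118.2,.17))
m=[d for d in finder.silhouettes("cup","wrist") if d["confidence"]>.5]
print([(d["box"],d["confidence"]) for d in m])
E
```

```text
tcp [ 632.2 -167.2  105.7] [ 3.139 -0.005  0.171] t 49.7
rocker_far [(0.73, [481, 219], [643.1, -305.6])]
cup [(0.45, [499, 359], [455.7, -423.4])]
switch_box [(0.79, [455, 220], [623.6, -309.1])]
fork_long1 []
fork_short1 0.76 [184, 126, 231, 217] {120: ([612.463, -65.063, 0.166], np.float64(0.68)), 90: ([612.546, -65.131, 0.179], np.float64(0.8))}
fork_short1 0.66 [299, 121, 341, 218] {120: ([629.798, -167.186, 0.171], np.float64(0.75)), 90: ([629.694, -166.602, 0.162], np.float64(0.85))}
100 [ 6.45747e+02 -1.17480e+02  1.72000e-01] iou 0.984 lanes [[676.1, -35.5], [685.1, -86.8], [694.0, -138.0]]
[([490.4, 340.3, 518.5, 345.2], 0.55)]
```

Both short forks are home. Next is the last long fork at (451,-290). I'll grip it further back on the stem to keep clear of the cup.

Request:
send_rows(
  offset=[
    [-0.4,0.13,0],
    [-0.8,0.27,0],
    [-0.985,0.333,0],
  ],
  delta_rot=[
    [0,0,0],
    [0,0,0],
    [0,0,0],
  ],
  grip=0.45,
)

```text
time: 50.48
tool_pos: [518.8, -227.1, 102.1]
tcp_rot: [-3.141, 0.001, 0.17]
contact_force: [0.4, -0.9, 0.1]
grip_width: 41.3
finger_force: 0.0
```

Request:
send_rows(
  offset=[
    [-0.4,0.13,0.1],
    [-0.8,0.27,0.3],
    [-0.985,0.333,0.45],
    [-0.985,0.333,0.5],
    [-0.985,0.333,0.5],
    [-0.985,0.333,0.5],
  ],
  delta_rot=[
    [0,0,0.01],
    [0,0,0.0267],
    [0,0,0.0267],
    [0,0,0.0267],
    [0,0,0.0267],
    [0,0,0.0267],
  ],
)

```text
time: 51.22
tool_pos: [412.6, -285.7, 42.9]
tcp_rot: [3.141, -0.001, 0.005]
contact_force: [-0.3, 0.0, -0.0]
grip_width: 41.2
finger_force: 0.0
```

```bash
python3 - <<'E'
from h import *
c,im=look("w22",dict(fork_long1=4,cup=0)); forks(c,thr=.5)
for d in finder.silhouettes("cup","wrist")[:1]:
    k=d["region"]; v,u=np.nonzero(k); W=toplane(np.c_[u,v],c,75)[:,:2]; print("cup rim plane x",W[:,0].min(),W[:,0].max(),"y",W[:,1].min(),W[:,1].max(),d["confidence"])
cv2.imwrite("pics/w22v.png",im[:,:,::-1])
E
```

```text
tcp [ 412.6 -285.7   42.9] [ 3.141e+00 -1.000e-03  5.000e-03] t 51.23
fork_long1 [(0.97, [326, 163], [451.5, -290.0])]
cup [(0.67, [502, 152], [460.2, -422.3])]
fork_long1 0.67 [300, 67, 353, 233] {120: ([450.478, -289.864, 0.008], np.float64(0.91)), 90: ([450.459, -289.667, 0.005], np.float64(0.79))}
fork_long1 0.54 [466, 111, 634, 234] {120: ([465.835, -465.998, 1.734], np.float64(0.27)), 90: ([435.662, -450.607, -0.833], np.float64(0.25))}
cup rim plane x 428.18494408391155 494.9312790942931 y -451.79984246460134 -355.89258270965 0.8
```

View pics/w22v.png

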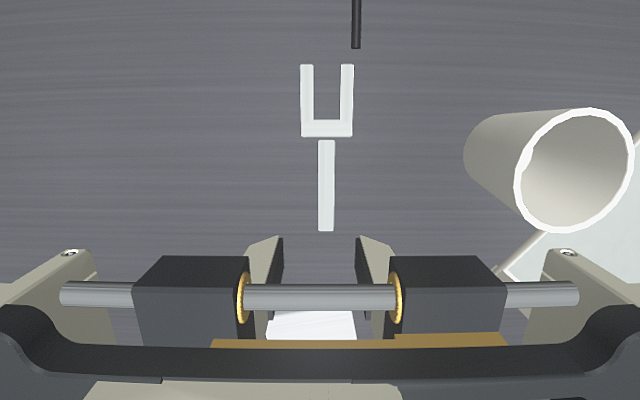

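The view shows the long fork at (326,163) with its stem below, clear of the cup at (575,170). I'll descend and grip.

Request:
send_rows(
  offset=[
    [0,0.01,0.2],
    [0,0.01,0.36],
    [0,0.01,0.45],
    [0,0.01,0.5],
    [0,0.01,0.52],
    [0,0.01,0.532],
    [0,0.01,0.532],
  ],
  delta_rot=[
    [0,0,0],
    [0,0,0],
    [0,0,0],
    [0,0,0],
    [0,0,0],
    [0,0,0],
    [0,0,0],
  ],
)

```text
time: 52.4
tool_pos: [411.5, -287.2, -21.1]
tcp_rot: [3.141, -0.0, 0.004]
contact_force: [-0.6, -0.0, 0.4]
grip_width: 41.0
finger_force: 0.0
```

Request:
send_rows(
  offset=[
    [0,0,0],
    [0,0,0],
    [0,0,0],
    [0,0,0],
    [0,0,0],
    [0,0,0],
  ],
  delta_rot=[
    [0,0,0],
    [0,0,0],
    [0,0,0],
    [0,0,0],
    [0,0,0],
    [0,0,0],
  ],
  grip=0.06,
)

```text
time: 53.15
tool_pos: [411.4, -287.1, -21.3]
tcp_rot: [3.141, -0.0, 0.004]
contact_force: [0.6, -0.9, 2.0]
grip_width: 11.5
finger_force: 29.8
```

Request:
send_rows(
  offset=[
    [0,0,-0.1],
    [0,-0.05,-0.25],
    [0,-0.1,-0.4],
    [0,-0.1,-0.4],
  ],
  delta_rot=[
    [0,0,0],
    [0,0,0],
    [0,0,0],
    [0,0,0],
  ],
)

```text
time: 53.65
tool_pos: [412.0, -275.4, 28.1]
tcp_rot: [3.139, -0.002, 0.004]
contact_force: [0.1, 0.0, -0.2]
grip_width: 11.3
finger_force: 29.8
```

```bash
python3 - <<'E'
from h import *
o=get_obs(); c,im=look("w23",dict()); print(o["finger_force"],o["contact_force"],o["moment"])
forks(c,z0=o["tool_pos"][2]+21.4,thr=.5)
E
```

```text
tcp [ 412.  -275.4   28.1] [ 3.139e+00 -2.000e-03  4.000e-03] t 53.65
29.81543630361557 [ 0.11521573  0.00136233 -0.15683011] [ 0.05848068  0.02114252 -0.03781378]
fork_long1 0.9 [283, 44, 364, 275] {120: ([452.204, -274.715, -0.017], np.float64(0.85)), 90: ([451.734, -275.359, -0.007], np.float64(0.76))}
```

Request:
send_rows(
  offset=[
    [0.12,-0.24,0],
    [0.28,-0.54,0],
    [0.45,-0.85,0],
    [0.513,-0.963,0],
  ],
  delta_rot=[
    [0,0,0.0029],
    [0,0,0.0029],
    [0,0,0.0029],
    [0,0,0.0029],
  ],
)

```text
time: 54.3
tool_pos: [472.7, -157.6, 25.8]
tcp_rot: [-3.141, 0.001, -0.013]
contact_force: [-1.1, 0.3, -1.1]
grip_width: 11.2
finger_force: 29.8
```

Request:
send_rows(
  offset=[
    [0.2,-0.38,0],
    [0.4,-0.76,0],
    [0.496,-0.972,0],
  ],
  delta_rot=[
    [0,0,0],
    [0,0,0],
    [0,0,0],
  ],
)

```text
time: 54.68
tool_pos: [534.4, -42.2, 26.0]
tcp_rot: [3.142, 0.0, -0.014]
contact_force: [0.3, 0.1, 0.2]
grip_width: 11.6
finger_force: 29.8
```

Request:
send_rows(
  offset=[
    [0.2,-0.38,0],
    [0.36,-0.7,0],
    [0.48,-0.93,0],
    [0.496,-0.972,0],
    [0.496,-0.972,0],
    [0.496,-0.972,0],
    [0.496,-0.972,0],
  ],
  delta_rot=[
    [0,0,0],
    [0,0,0],
    [0,0,0],
    [0,0,0],
    [0,0,0],
    [0,0,0],
    [0,0,0],
  ],
)

```text
time: 55.55
tool_pos: [594.7, 71.2, 26.6]
tcp_rot: [3.141, 0.0, -0.016]
contact_force: [-0.1, 0.2, 0.1]
grip_width: 11.4
finger_force: 29.8
```

```bash
python3 - <<'E'
from h import *
o=get_obs(); c,im=look("w24",dict(tray_long_lane0=3)); print(o["finger_force"])
forks(c,z0=o["tool_pos"][2]+21.4,thr=.5); tray_fit(im,c,130,(652.6,123.8,-.014))
E
```

```text
tcp [594.7  71.2  26.6] [ 3.141  0.    -0.016] t 55.55
tray_long_lane0 [(0.75, [113, 46], [713.8, 199.1]), (0.73, [512, 198], [609.6, -67.7]), (0.59, [279, 45], [710.4, 94.4]), (0.58, [194, 48], [710.7, 147.1])]
29.81564998626709
fork_long1 0.72 [284, 41, 364, 275] {120: ([634.39, 70.994, -0.036], np.float64(0.89)), 90: ([634.398, 70.821, -0.034], np.float64(0.79))}
fork_long1 0.64 [110, 45, 180, 229] {120: ([645.178, 156.692, -0.014], np.float64(0.51)), 90: ([639.458, 156.697, -0.01], np.float64(0.54))}
fork_short1 0.95 [491, 92, 546, 227] {120: ([619.739, -38.015, 0.202], np.float64(0.38)), 90: ([619.685, -36.696, 0.189], np.float64(0.43))}
fork_short1 0.5 [1, 146, 97, 272] {120: ([594.893, 258.132, -0.64], np.float64(0.46)), 90: ([596.018, 241.725, -0.325], np.float64(0.51))}
130 [ 6.53125e+02  1.24154e+02 -1.40000e-02] iou 0.983 lanes [[713.2, 198.8], [712.4, 146.8], [711.7, 94.8]]
```

Request:
send_rows(
  offset=[
    [0,0,0.13],
    [0,0,0.25],
    [0,0,0.34],
    [0,0,0.36],
    [0,0,0.37],
    [0,0,0.373],
    [0,0,0.373],
  ],
  delta_rot=[
    [0,0,-0.003],
    [0,0,-0.003],
    [0,0,-0.003],
    [0,0,-0.003],
    [0,0,-0.003],
    [0,0,-0.003],
    [0,0,-0.003],
  ],
)

```text
time: 56.62
tool_pos: [595.2, 72.2, -17.9]
tcp_rot: [3.141, -0.001, 0.004]
contact_force: [-0.5, -0.4, -0.7]
grip_width: 11.6
finger_force: 29.8
```

Request:
send_rows(
  offset=[
    [0.02,0,0],
    [0.04,0,0],
    [0.06,0,0],
    [0.08,0,0],
    [0.09,0,0],
    [0.09,0,0],
  ],
  delta_rot=[
    [0,0,0],
    [0,0,0],
    [0,0,0],
    [0,0,0],
    [0,0,0],
    [0,0,0],
  ],
)

```text
time: 57.38
tool_pos: [603.8, 72.3, -18.3]
tcp_rot: [3.141, 0.004, 0.004]
contact_force: [-6.2, -0.2, 4.8]
grip_width: 11.3
finger_force: 29.8
```

Request:
send_rows(
  offset=[
    [0,-0.02,-0.004],
    [0,-0.035,-0.004],
    [0,-0.05,-0.004],
    [0,-0.06,-0.004],
    [0,-0.067,-0.004],
    [0,-0.067,-0.004],
  ],
  delta_rot=[
    [0,0,0],
    [0,0,0],
    [0,0,0],
    [0,0,0],
    [0,0,0],
    [0,0,0],
  ],
)

```text
time: 58.12
tool_pos: [603.6, 79.2, -18.3]
tcp_rot: [3.14, 0.005, 0.004]
contact_force: [-5.5, -5.8, 1.3]
grip_width: 11.9
finger_force: 29.9
```

```bash
python3 - <<'E'
from h import *
c,im=look("w25",dict()); forks(c,z0=3,thr=.5)
E
```

```text
tcp [603.6  79.2 -18.3] [3.14  0.005 0.004] t 58.12
fork_long1 0.68 [70, 44, 158, 270] {120: ([644.751, 182.117, -0.026], np.float64(0.84)), 90: ([644.154, 181.776, -0.026], np.float64(0.75))}
fork_short1 0.69 [549, 121, 619, 252] {120: ([611.45, -66.535, 0.194], np.float64(0.52)), 90: ([611.267, -64.67, 0.163], np.float64(0.6))}
```

Contact is made on both faces. I'll release, raise and check.

Request:
send_rows(
  offset=[
    [0,0,0],
    [0,0,0],
    [0,0,0],
    [0,0.01,-0.1],
    [0,0.01,-0.4],
    [0,0.01,-0.8],
    [0,0.01,-1],
    [0,0.01,-1],
    [0,0.01,-1],
  ],
  delta_rot=[
    [0,0,0],
    [0,0,0],
    [0,0,0],
    [0,0,0],
    [0,0,0],
    [0,0,0],
    [0,0,0],
    [0,0,0],
    [0,0,0],
  ],
  grip=0.28,
)

```text
schema error: expected 1 to 8 rows
```

Request:
send_rows(
  offset=[
    [0,0,0],
    [0,0,0],
    [0,0,0],
    [0,0.01,-0.1],
    [0.1,0.01,-0.4],
    [0.25,0.01,-0.8],
    [0.25,0.01,-1],
    [0.25,0.01,-1],
  ],
  delta_rot=[
    [0,0,0],
    [0,0,0],
    [0,0,0],
    [0,0,0],
    [0,0,0],
    [0,0,0],
    [0,0,0],
    [0,0,0],
  ],
  grip=0.28,
)

```text
time: 59.28
tool_pos: [637.3, 79.3, 105.3]
tcp_rot: [3.142, -0.006, 0.004]
contact_force: [0.5, 0.3, -1.2]
grip_width: 25.6
finger_force: 0.0
```

Request:
send_rows(
  offset=[
    [0,0,0],
    [0,0,0],
  ],
  delta_rot=[
    [0,0,0],
    [0,0,0],
  ],
)

```text
time: 59.52
tool_pos: [634.7, 79.3, 100.8]
tcp_rot: [3.142, 0.003, 0.004]
contact_force: [0.0, 0.6, -1.0]
grip_width: 25.7
finger_force: 0.0
```

```bash
cat >> h.py <<'E'
def check(c,im):
    tray_fit(im,c,130,(652.9,123.9,-.013)); tray_fit(im,c,100,(645.7,-117.5,.172))
    for n,L,lanes,yaw in(("fork_long1",120,[(712.9,198.7),(712.2,146.7),(711.5,94.7)],-.013),("fork_short1",90,[(676.1,-35.6),(685.1,-86.8),(694,-138)],.171)):
        for d in finder.silhouettes(n,"wrist"):
            if d["confidence"]<.4: continue
            x,i=fit_fork(d["region"],c,L,3)
            k=min(range(3),key=lambda j:np.hypot(*(x[:2]-lanes[j]))); print(n,round(d["confidence"],2),np.round(x,2),round(i,2),"lane",k,inlane(x,lanes[k],yaw))
E
python3 - <<'E'
from h import *
c,im=look("w26",dict(stopper=17,dish=0)); check(c,im)
E
```

```text
tcp [634.7  79.3 100.8] [3.142e+00 3.000e-03 4.000e-03] t 59.52
stopper [(0.91, [99, 220], [608.9, 291.2])]
dish [(0.62, [111, 216], [606.8, 290.6]), (0.53, [556, 133], [692.0, -142.6])]
130 [ 6.53084e+02  1.24131e+02 -1.30000e-02] iou 0.991 lanes [[713.1, 198.9], [712.4, 146.9], [711.7, 94.9]]
100 [ 6.43594e+02 -1.19010e+02  1.83000e-01] iou 0.936 lanes [[673.1, -36.8], [682.6, -87.9], [692.0, -139.0]]
fork_long1 0.93 [ 6.4453e+02  1.8232e+02 -2.0000e-02] 0.86 lane 0 [-68.156, -17.263, -0.005]
fork_long1 0.86 [ 6.4307e+02  7.8670e+01 -4.0000e-02] 0.88 lane 2 [-68.218, -16.919, -0.025]
fork_short1 0.78 [ 6.2967e+02 -1.6717e+02  1.4000e-01] 0.69 lane 2 [-68.355, -17.794, -0.035]
fork_short1 0.69 [ 6.1155e+02 -6.4730e+01  1.7000e-01] 0.75 lane 0 [-68.569, -17.722, -0.004]
```

All four forks and the stopper are within tolerance. Now the rocker: close the gripper and move over the switch box.

Request:
send_rows(
  offset=[
    [0,0.4,0],
    [0,0.85,0],
    [0,0.97,0],
  ],
  delta_rot=[
    [0,0,0],
    [0,0,0],
    [0,0,0],
  ],
  grip=0,
)

```text
time: 60.15
tool_pos: [636.1, -40.2, 102.1]
tcp_rot: [3.141, 0.0, 0.001]
contact_force: [0.0, 0.4, -0.1]
grip_width: 1.9
finger_force: 0.0
```

Request:
send_rows(
  offset=[
    [0,0.4,0],
    [0,0.85,0],
    [0,0.97,0],
  ],
  delta_rot=[
    [0,0,0],
    [0,0,0],
    [0,0,0],
  ],
)

```text
time: 60.52
tool_pos: [636.5, -156.1, 102.1]
tcp_rot: [3.141, -0.0, 0.001]
contact_force: [-0.6, 0.1, -0.7]
grip_width: 0.3
finger_force: 0.0
```

Request:
send_rows(
  offset=[
    [0,0.4,0],
    [0,0.8,0],
    [0,0.97,0],
    [0,0.97,0],
    [0,0.97,0],
    [0,0.97,0],
  ],
  delta_rot=[
    [0,0,0],
    [0,0,0],
    [0,0,0],
    [0,0,0],
    [0,0,0],
    [0,0,0],
  ],
)

```text
time: 61.28
tool_pos: [637.5, -268.0, 102.5]
tcp_rot: [-3.141, 0.0, 0.006]
contact_force: [-0.2, 0.3, -0.1]
grip_width: 0.4
finger_force: 0.0
```

```bash
python3 - <<'E'
from h import *
c,im=look("w27",dict(rocker_far=48,switch_box=0)); check(c,im)
for d in finder.silhouettes("rocker","wrist")[:2]: 
    v,u=np.nonzero(d["region"]); r=cv2.minAreaRect(toplane(np.c_[u,v],c,48)[:,:2].astype(np.float32)); print("rocker",r,d["confidence"],d["box"])
for d in finder.silhouettes("switch_box","wrist")[:1]:
    v,u=np.nonzero(d["region"]); r=cv2.minAreaRect(toplane(np.c_[u,v],c,30)[:,:2].astype(np.float32)); print("box",r,d["confidence"],d["box"])
E
```

```text
tcp [ 637.5 -268.   102.5] [-3.141  0.     0.006] t 61.27
rocker_far [(0.61, [367, 201], [642.1, -306.8])]
switch_box [(0.89, [361, 202], [624.8, -309.0])]
130 [ 6.52765e+02  1.29316e+02 -8.00000e-03] iou 0.987 lanes [[712.4, 204.3], [712.0, 152.3], [711.5, 100.3]]
100 [ 6.45934e+02 -1.16388e+02  1.76000e-01] iou 0.98 lanes [[676.1, -34.4], [685.2, -85.6], [694.2, -136.8]]
fork_short1 0.69 [ 6.1322e+02 -6.4500e+01  1.8000e-01] 0.85 lane 0 [-66.878, -17.777, 0.006]
fork_short1 0.62 [ 6.3048e+02 -1.6706e+02  1.7000e-01] 0.85 lane 2 [-67.542, -17.827, -0.004]
fork_short1 0.5 [ 647.28 -314.41   -3.06] 0.34 lane 2 [-76.058, -165.884, -3.227]
rocker ((624.6655883789062, -306.005126953125), (29.603252410888672, 54.06489181518555), 89.14976501464844) 0.77 [349.7, 193.9, 385.3, 250.7]
box ((627.5473022460938, -305.33642578125), (91.62538146972656, 61.468505859375), 1.0220348834991455) 0.92 [327.5, 155.1, 398.5, 256.3]
```

View pics/w27.png

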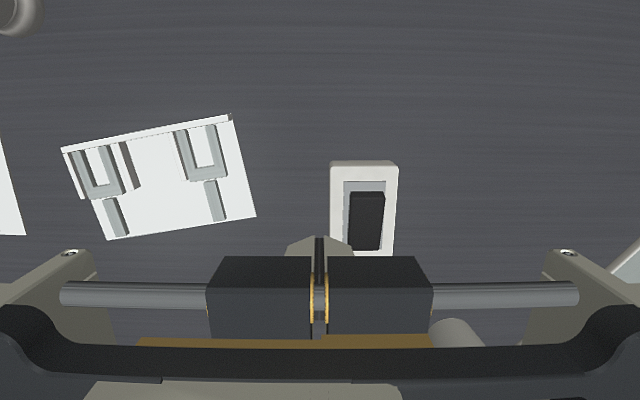

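The view shows the rocker at (367,220) with its far half towards the top, and both short forks seated. I'll move over the far half.

Request:
send_rows(
  offset=[
    [0.05,0.16,0],
    [0.108,0.32,0],
    [0.108,0.32,0.2],
    [0.108,0.32,0.35],
    [0.108,0.32,0.35],
    [0.108,0.32,0.35],
  ],
  delta_rot=[
    [0,0,0],
    [0,0,0],
    [0,0,0],
    [0,0,0],
    [0,0,0],
    [0,0,0],
  ],
)

```text
time: 62.38
tool_pos: [650.7, -308.2, 61.0]
tcp_rot: [3.141, -0.001, 0.004]
contact_force: [0.1, 0.8, 0.7]
grip_width: 0.5
finger_force: 0.0
```

Request:
send_rows(
  offset=[
    [0,0,0.05],
    [0,0,0.1],
    [0,0,0.15],
    [0,0,0.2],
    [0,0,0.22],
    [0,0,0.22],
  ],
  delta_rot=[
    [0,0,0],
    [0,0,0],
    [0,0,0],
    [0,0,0],
    [0,0,0],
    [0,0,0],
  ],
)

```text
time: 63.12
tool_pos: [650.2, -308.2, 33.6]
tcp_rot: [-3.141, 0.0, 0.004]
contact_force: [-0.3, -0.4, 0.6]
grip_width: 0.6
finger_force: 0.0
```

Request:
send_rows(
  offset=[
    [0,0,0.02],
    [0,0,0.04],
    [0,0,0.06],
    [0,0,0.08],
    [0,0,0.09],
    [0,0,0.09],
  ],
  delta_rot=[
    [0,0,0],
    [0,0,0],
    [0,0,0],
    [0,0,0],
    [0,0,0],
    [0,0,0],
  ],
)

```text
time: 63.88
tool_pos: [650.6, -308.4, 23.3]
tcp_rot: [3.141, -0.001, 0.004]
contact_force: [3.7, -1.3, 4.3]
grip_width: 0.2
finger_force: 2.1
```

Request:
send_rows(
  offset=[
    [0,0,0.01],
    [0,0,0.02],
    [0,0,0.03],
    [0,0,0.03],
  ],
  delta_rot=[
    [0,0,0],
    [0,0,0],
    [0,0,0],
    [0,0,0],
  ],
)

```text
time: 64.38
tool_pos: [651.5, -308.5, 20.5]
tcp_rot: [3.14, -0.003, 0.004]
contact_force: [6.3, 0.5, 5.9]
grip_width: 0.4
finger_force: 3.7
```

Request:
send_rows(
  offset=[
    [0,0,0.01],
    [0,0,0.02],
    [0,0,0.025],
    [0,0,0.025],
  ],
  delta_rot=[
    [0,0,0],
    [0,0,0],
    [0,0,0],
    [0,0,0],
  ],
)

```text
time: 64.88
tool_pos: [651.8, -308.6, 19.9]
tcp_rot: [3.14, -0.004, 0.004]
contact_force: [2.1, 1.8, 17.5]
grip_width: 0.7
finger_force: 8.7
```

Request:
send_rows(
  offset=[
    [0,0,0.01],
    [0,0,0.02],
    [0,0,0.025],
    [0,0,0.025],
  ],
  delta_rot=[
    [0,0,0],
    [0,0,0],
    [0,0,0],
    [0,0,0],
  ],
)

```text
time: 65.38
tool_pos: [652.0, -308.7, 19.4]
tcp_rot: [3.139, -0.005, 0.005]
contact_force: [-2.0, 4.7, 29.7]
grip_width: 0.4
finger_force: 13.9
```

The hard stop is reached (30 N at 19.4 mm, barely moving). I'll raise the arm clear and check everything.

Request:
send_rows(
  offset=[
    [0,0,-0.1],
    [0,0,-0.4],
    [0,0,-0.8],
    [-0.1,-0.3,-1],
    [-0.3,-0.8,-1],
    [-0.3,-0.8,-1],
  ],
  delta_rot=[
    [0,0,0],
    [0,0,0],
    [0,0,0],
    [0,0,0],
    [0,0,0],
    [0,0,0],
  ],
)

```text
time: 66.12
tool_pos: [610.2, -207.9, 131.9]
tcp_rot: [-3.138, 0.007, 0.008]
contact_force: [0.7, -2.1, -0.3]
grip_width: 0.7
finger_force: 0.0
```

Request:
send_rows(
  offset=[
    [0,-0.4,0],
    [0,-0.8,-0.2],
    [0.1,-1,-0.4],
    [0.1,-1,-0.4],
    [0.1,-1,-0.4],
    [0.1,-1,-0.4],
  ],
  delta_rot=[
    [0,0,0],
    [0,0,0],
    [0,0,0],
    [0,0,0],
    [0,0,0],
    [0,0,0],
  ],
)

```text
time: 66.88
tool_pos: [624.4, -93.7, 179.8]
tcp_rot: [-3.141, 0.003, 0.002]
contact_force: [-0.4, 0.4, -0.7]
grip_width: 0.4
finger_force: 0.0
```

```bash
python3 - <<'E'
from h import *
c,im=look("w28",dict(rocker_far=48,stopper=17,dish=0)); check(c,im); print(get_obs()["contact_force"])
# rocker tilt: render top surface outline for off/on, compare dark mask
R0=np.array([627,-306.5]); roi=np.zeros((400,640),bool)
p=proj([[627,-306.5,48]],c)[0].astype(int); roi[p[1]-45:p[1]+45,p[0]-45:p[0]+45]=1
M=(im.max(2)<75)&roi
for th in(-.25,0,.25):
    b=box(-28,28,-14,14,-10,0); x,z=b[:,0].copy(),b[:,2].copy(); b[:,0]=x*np.cos(th)+z*np.sin(th); b[:,2]=-x*np.sin(th)+z*np.cos(th)
    best=0
    for dx in range(-4,5,2):
        for dy in range(-4,5,2):
            k=np.zeros((400,640),np.uint8); cv2.fillConvexPoly(k,cv2.convexHull(proj(b+[627+dx,-306.5+dy,48],c).astype(np.float32)).astype(np.int32),1); k=k>0
            best=max(best,(k&M).sum()/(k|M).sum())
    print(th,round(best,3))
E
```

```text
tcp [624.4 -93.7 179.8] [-3.141e+00  3.000e-03  2.000e-03] t 66.88
rocker_far [(0.59, [521, 168], [639.9, -309.1])]
stopper [(0.6, [10, 187], [609.6, 292.3]), (0.42, [19, 183], [614.1, 277.9])]
dish [(0.58, [21, 184], [608.6, 293.7]), (0.58, [88, 155], [645.1, 190.0])]
130 [ 6.53161e+02  1.24878e+02 -2.10000e-02] iou 0.976 lanes [[713.7, 199.1], [712.6, 147.1], [711.6, 95.2]]
100 [ 6.45748e+02 -1.17926e+02  1.74000e-01] iou 0.984 lanes [[676.0, -35.9], [685.0, -87.2], [694.0, -138.4]]
fork_long1 0.81 [ 6.4292e+02  7.8410e+01 -4.0000e-02] 0.84 lane 2 [-68.359, -17.181, -0.031]
fork_long1 0.61 [6.4847e+02 1.2466e+02 1.1000e-01] 0.2 lane 1 [-63.44, -22.863, 0.124]
fork_long1 0.56 [ 6.4463e+02  1.8218e+02 -2.0000e-02] 0.81 lane 0 [-68.053, -17.402, -0.01]
fork_short1 0.84 [ 6.128e+02 -6.491e+01  1.800e-01] 0.8 lane 0 [-67.36, -18.113, 0.008]
[-0.1849618   0.27258018  0.14564644]
-0.25 0.673
0 0.782
0.25 0.851
```

```bash
python3 -c "
from plant import ticket; print(ticket.close_job())"
```

```text
the job is handed in; nothing more can be done
None
```

The job is handed in (no verdict came back): the stopper is in the dish, and all four forks I found (two long, two short) measured within tolerance in their own trays. The loosest is the long fork in lane 2, about 0.03 rad off square against the 0.05 limit. The rocker is pressed to its stop, and the jar, cup, bottle, tin and lid were not touched.

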